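# Return the cordless probes to the charging rack

### The job

Put the cordless test probes back on charge: pinch the two release tabs on the supply box's selector and turn it from ON to OFF until it latches, then press every probe lying on the bench sideways into a place of its own on the clip rack, until both spring clips have snapped over its barrel and it lies fully home on the rails. With all the probes home, pinch the tabs again, turn the selector back to ON until it latches and let go; leave the other things on the bench where they are.

Things in the scene. Friction and masses are not known exactly. Their poses are not given: they have to be found in the camera images.
- probe1_mid (a point): Centre of a cordless test probe (may be absent; all are alike), 120 mm long: black round barrel 16 mm in diameter, 84 mm long, a grey square collar 24 x 24 x 8 mm at each end of it (centres 46 mm either side of this point), then a 12 mm steel tip (+x end) and an 8 mm brass plug (-x end). x runs along the probe; either end may point either way. Lying on its collars, this point is 12 mm above the bench.
- probe2_mid (a point): Centre of a cordless test probe (may be absent; all are alike), 120 mm long: black round barrel 16 mm in diameter, 84 mm long, a grey square collar 24 x 24 x 8 mm at each end of it (centres 46 mm either side of this point), then a 12 mm steel tip (+x end) and an 8 mm brass plug (-x end). x runs along the probe; either end may point either way. Lying on its collars, this point is 12 mm above the bench.
- probe3_mid (a point): Centre of a cordless test probe (may be absent; all are alike), 120 mm long: black round barrel 16 mm in diameter, 84 mm long, a grey square collar 24 x 24 x 8 mm at each end of it (centres 46 mm either side of this point), then a 12 mm steel tip (+x end) and an 8 mm brass plug (-x end). x runs along the probe; either end may point either way. Lying on its collars, this point is 12 mm above the bench.
- probe4_mid (a point): Centre of a cordless test probe (may be absent; all are alike), 120 mm long: black round barrel 16 mm in diameter, 84 mm long, a grey square collar 24 x 24 x 8 mm at each end of it (centres 46 mm either side of this point), then a 12 mm steel tip (+x end) and an 8 mm brass plug (-x end). x runs along the probe; either end may point either way. Lying on its collars, this point is 12 mm above the bench.
- probe5_mid (a point): Centre of a cordless test probe (may be absent; all are alike), 120 mm long: black round barrel 16 mm in diameter, 84 mm long, a grey square collar 24 x 24 x 8 mm at each end of it (centres 46 mm either side of this point), then a 12 mm steel tip (+x end) and an 8 mm brass plug (-x end). x runs along the probe; either end may point either way. Lying on its collars, this point is 12 mm above the bench.
- probe1: The same probe, 70 g; origin on one flat of its collars, 12 mm from its axis.
- probe2: The same probe, 70 g; origin on one flat of its collars, 12 mm from its axis.
- probe3: The same probe, 70 g; origin on one flat of its collars, 12 mm from its axis.
- probe4: The same probe, 70 g; origin on one flat of its collars, 12 mm from its axis.
- probe5: The same probe, 70 g; origin on one flat of its collars, 12 mm from its axis.
- rack: Clip rack, fixed; origin under its centre. Aluminium plate 120 x 316 x 12 mm (top 12 mm above the bench) with two grey rails along y, 12 mm wide, at x = +28 and -28 mm, tops 37 mm above the bench. A place is a pair of spring clips, one on each rail. Nothing stands on the plate between the rails, so a probe can be held by its middle while it is pressed in. All places start empty.
- place1 (a point): Place 1 of 5: the centre of a probe when home, 45 mm above the bench, the probe level along x (either way round, 8 mm play). z up; places 66 mm apart along y. Each clip: two sprung steel jaws 10 mm wide along x, at x = +-28 mm; lips 6 mm above the axis, 12 mm free gap, wings to 15 mm above. Any probe fits; press it straight down with 10 to 20 N; unsnapped it rides 12 mm too high.
- place2 (a point): Place 2 of 5: the centre of a probe when home, 45 mm above the bench, the probe level along x (either way round, 8 mm play). z up; places 66 mm apart along y. Each clip: two sprung steel jaws 10 mm wide along x, at x = +-28 mm; lips 6 mm above the axis, 12 mm free gap, wings to 15 mm above. Any probe fits; press it straight down with 10 to 20 N; unsnapped it rides 12 mm too high.
- place3 (a point): Place 3 of 5: the centre of a probe when home, 45 mm above the bench, the probe level along x (either way round, 8 mm play). z up; places 66 mm apart along y. Each clip: two sprung steel jaws 10 mm wide along x, at x = +-28 mm; lips 6 mm above the axis, 12 mm free gap, wings to 15 mm above. Any probe fits; press it straight down with 10 to 20 N; unsnapped it rides 12 mm too high.
- place4 (a point): Place 4 of 5: the centre of a probe when home, 45 mm above the bench, the probe level along x (either way round, 8 mm play). z up; places 66 mm apart along y. Each clip: two sprung steel jaws 10 mm wide along x, at x = +-28 mm; lips 6 mm above the axis, 12 mm free gap, wings to 15 mm above. Any probe fits; press it straight down with 10 to 20 N; unsnapped it rides 12 mm too high.
- place5 (a point): Place 5 of 5: the centre of a probe when home, 45 mm above the bench, the probe level along x (either way round, 8 mm play). z up; places 66 mm apart along y. Each clip: two sprung steel jaws 10 mm wide along x, at x = +-28 mm; lips 6 mm above the axis, 12 mm free gap, wings to 15 mm above. Any probe fits; press it straight down with 10 to 20 N; unsnapped it rides 12 mm too high.
- selector (a joint): Selector knob on the supply box, vertical axis: 0 = OFF (white pointer at the white ring with black centre, on the box's -x side), 1.22 rad = ON (pointer at the plain white dot); grows clockwise from above, stops at both ends. Latched at OFF and at ON (0.09 rad of play) unless both tabs are pinched in; turns freely between. Let go at either end, the tabs spring out and latch.
- selector_grip (a point): On the selector's axis, 81 mm above the bench, to grip the tabs; turns with the knob, z up, pointer towards -x. Flat grey tabs at +y and -y: 22 mm wide along x, 5 mm thick, 63 to 95 mm above the bench, outer faces 50 mm apart when out, 39 mm pinched. Black knob between, up to 83 mm: hub 29 mm across, bar 44 x 10 mm along x. Four steel lugs 23.5 mm from the axis rise to 62 mm.
- tab_n (a joint): Release tab on the -y side of the knob: 0 = out (latched), 0.0055 m = fully pinched in towards the axis; the knob is free once both are in by more than about 0.004 m. Spring: about 2 N at the start, 7 N fully in.
- tab_p (a joint): Release tab on the +y side of the knob: 0 = out (latched), 0.0055 m = fully pinched in towards the axis; the knob is free once both are in by more than about 0.004 m. Spring: about 2 N at the start, 7 N fully in.
- supply: Supply box of the rack, grey, fixed, 120 x 120 x 55 mm, the selector in the middle of its top. Origin under its centre.
- attenuator: Bystander: small finned aluminium block, 74 x 32 x 38 mm with brass ends, lying among the probes. Origin under its centre.
- screw_jar: Bystander: small jar, 48 mm in diameter, 60 mm high. Origin under its centre.

How it is judged:
By the outcome, as a careful person would: the job done as asked, in the order asked, and still so for the second after the job is handed in, with the robot touching nothing.
Of probe1, probe2, probe3, probe4, probe5 only 3 to 5 are there at a start; the rules pass over those that are not, and their reading is None.
At some moment in a run one of probe1, probe2, probe3, probe4, probe5 may be knocked a few centimetres aside while the robot is not near it.
Once in a run the grip may slacken for a moment while it holds something.
It also fails if it takes over 210 s, if anything falls off the work surface, if the arm or the gripper's body presses on something with over 40 N, if the wrist force passes 120 N, or if a joint passes its speed limit or range.

### The arm

A 6-joint arm with a two-finger parallel gripper is mounted at the origin on the work surface. World frame = base frame: x ahead of the robot, y to its left, z up, the work surface at z = 0. Lengths are in m, angles in rad, forces in N, time in s.
With the tool pointing down it reaches from about 0.25 to 0.85 m from the base axis. Payload 12.5 kg.
Tool frame: the origin (TCP) lies at the very end of the fingers, on their centre line; the grasp point (between the pads) lies 19 mm behind it; z points along the fingers, y is the direction in which the jaws open and shut (so a half turn about z gives the same grasp; the last joint's range is limited). The gripper opens to 93 mm and grips with 3 to 60 N. Pads are 15 mm wide; open, the fingers measure 128 mm over their backs; the gripper's body (75 mm by 188 mm) begins 65 mm behind the grasp point.
Start: joints at [1.206, 0.351, 1.652, -0, 1.139, -0.085], TCP at [0.152, 0.529, 0.219] pointing down, gripper open.
Joint ranges: [-2.75, 2.75], [-0.79, 2.1], [0.01, 2.65], [-1.57, 4.71], [0.07, 3.14], [-2.87, 2.87]. Speed limits (rad/s): [2.22, 2.22, 2.79, 3.14, 3.14, 3.14].

### API

Orientations are given as [roll, pitch, yaw] about the fixed x, y, z axes, in that order (R = Rz(yaw) Ry(pitch) Rx(roll)).
In Python, from plant import arm gives the robot as it stands. The module is installed in compiled form; this text tells all that it offers.
- The arm moves only by the tool step_arm, never from a script. Its argument "rows" is a list that holds one entry, the list of rows, each a list of 5 numbers: the closure, from 0 (fully open) to 1 (shut), then the shift along the tool's x, y, z in cm, then the turn about the tool's z in units of 8 degrees (1.0 is 8 degrees). A call has 1 to 10 rows; each row shifts and turns the pose as measured when the row begins, along the tool's axes as they then stand; what a row does not reach is not made up. A row lasts 1/8 s, in which the tool goes at most 62.5 mm and 10.7 degrees, less where a joint would pass 70% of its speed; a pose out of reach is approached as far as the arm can. A call is refused whole if a number of a shift passes 6.25 or a number of a turn 1, either way. A call with a gripper value outside its range is refused whole. The fingers move at their own pace and stop on an object; "newtons" is the grip in N (left out, the last holds). Time passes only in rows, so rows that do not move let the fingers close. It gives the time, the measured TCP pose, the force and the opening at its end, in the units of the state.
- arm.get_state(): the state, without advancing time (a new reading comes with each control period).
- arm.get_image(name): name is "scene" or "top"; returns the picture (480x640x3 uint8, red, green, blue); there is no depth.
- arm.camera_model(name): a dict with "fx", "fy", "cx", "cy" (pixels), "world_to_cam" (4x4, takes a point from world to camera coordinates). Camera axes: x right, y down, z forward; pixel columns grow to the right and rows downward; lengths in m; the calibration is good to about 2 mm. A picture is of the moment at which its call begins. camera_model takes no time and is no camera call.
- arm.close_job(): hands the job in, once; it reports no verdict.
The state is a dict: "t": time; "q": joint angles; "qd": joint speeds; "joint_torque": joint torques, N m; "eef_pos": TCP position; "orientation": TCP orientation; "wrist_force": force on the tool from outside, world axes, zero at the start; "torque": the same for the moment, N m; "finger_gap": opening from 0.0 (shut) to 1.0 (fully open).
Only numpy, scipy, OpenCV 4.12 (cv2) and the standard library are available. Lean on these libraries where they do the work, as an engineer would, in place of code of your own. Each camera call takes 0.05 s, during which the arm holds its last target. There are 200 camera calls.

## Working session

There is one attempt and no reset: what is moved stays moved. The work goes in short steps, Python scripts to look and compute and a tool call to move; the robot and the scene stay as the last step left them, time stands still between calls to the robot, and variables do not carry over. Pictures are saved under pics/ and viewed, about 12 in all and at most 16, crops included, and the job is handed in when it is done.

Besides the shell and the picture viewer there is one more tool, called after "Request:" in YAML: its name, and indented under it one key for each argument. step_arm: Moves the arm, as the interface text tells. Its arguments: {"type":"object","properties":{"rows":{"type":"array","items":{"type":"array","items":{"type":"array","items":{"type":"number"}}}},"newtons":{"type":"number"}},"required":["rows"]}

```bash
mkdir -p pics; cat > h.py <<'E'
import numpy as np, cv2
from plant import arm
def snap(n,f):
    im=arm.get_image(n); cv2.imwrite(f'pics/{f}.png',im[:,:,::-1]); return im
def ray(n,u,v,z):
    m=arm.camera_model(n); T=np.array(m['world_to_cam']); R=T[:3,:3]; c=-R.T@T[:3,3]
    d=R.T@np.array([(u-m['cx'])/m['fx'],(v-m['cy'])/m['fy'],1]); return c+d*(z-c[2])/d[2]
def proj(n,p):
    m=arm.camera_model(n); T=np.array(m['world_to_cam']); q=T[:3,:3]@np.array(p)+T[:3,3]
    return np.array([m['fx']*q[0]/q[2]+m['cx'],m['fy']*q[1]/q[2]+m['cy']])
E
python3 - <<'E'
from h import *
snap('top','t0');snap('scene','s0')
s=arm.get_state();print({k:np.round(v,3) for k,v in s.items()})
for n in('top','scene'):
    m=arm.camera_model(n);T=np.array(m['world_to_cam']);print(n,m['fx'],m['cx'],m['cy'],-T[:3,:3].T@T[:3,3],np.round(T[:3,:3],2).tolist())
E
```

```text
{'t': np.float64(0.1), 'q': array([ 1.206,  0.351,  1.652,  0.   ,  1.139, -0.085]), 'qd': array([ 0.001, -0.001, -0.001,  0.   , -0.001,  0.002]), 'joint_torque': array([ 1.0000e-03, -4.9803e+01, -2.8571e+01,  7.0000e-02,  2.4000e-02,
       -0.0000e+00]), 'eef_pos': array([0.152, 0.528, 0.218]), 'orientation': array([-3.141, -0.   ,  2.862]), 'wrist_force': array([-0.917, -0.33 ,  0.802]), 'torque': array([ 0.025, -0.012, -0.005]), 'finger_gap': np.float64(0.999)}
top 453.39874692109674 315.9480526547589 238.1140154953921 [ 0.47027152 -0.08350613  1.01722499] [[0.02, -1.0, 0.01], [-1.0, -0.02, -0.09], [0.1, -0.01, -1.0]]
scene 512.4062121132026 321.299805370218 235.20825297942113 [ 1.2469105  -0.55111195  1.00203777] [[0.58, 0.81, -0.01], [0.6, -0.44, -0.67], [-0.55, 0.38, -0.74]]
```

View pics/t0.png

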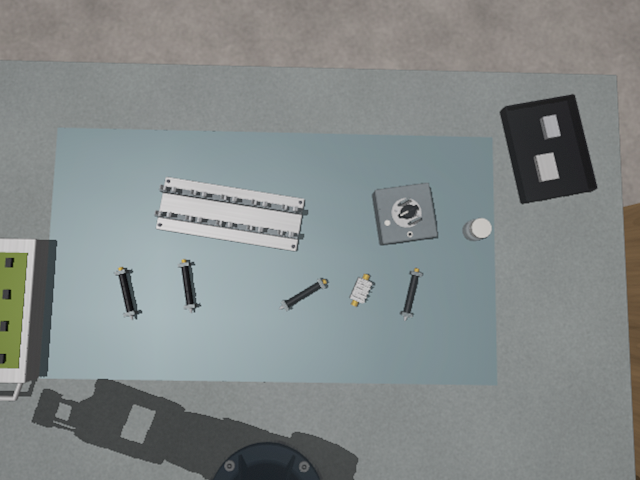

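View pics/s0.png

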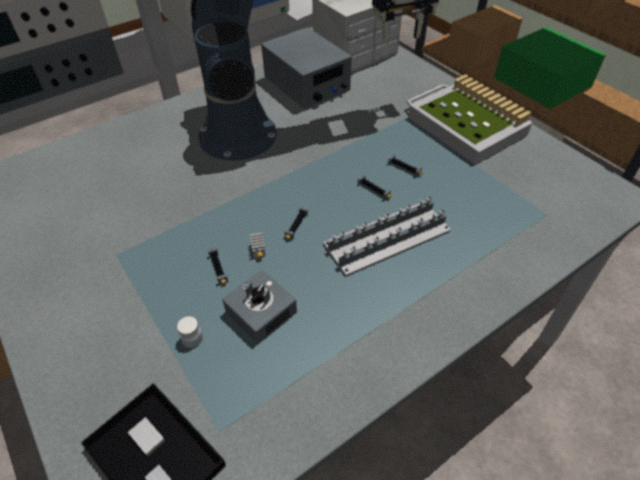

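Top: four probes near (126,293), (188,286), (304,294), (411,293); rack at (231,213), supply box at (405,213), attenuator (362,290), jar (479,229). Now I measure.

```bash
cat > m.py <<'E'
from h import *
def probes(im,z=0.012,roi=(245,380,60,480)):
    g=im.astype(int); r0,r1,c0,c1=roi
    m=np.zeros(im.shape[:2],np.uint8); m[r0:r1,c0:c1]=(g[r0:r1,c0:c1].max(2)<70)
    n,l,st,ce=cv2.connectedComponentsWithStats(m)
    out=[]
    for i in range(1,n):
        if 60<st[i,4]<1500:
            p=np.argwhere(l==i)[:,::-1].astype(float)
            w=np.array([ray('top',u,v,z)[:2] for u,v in p]); c=w.mean(0)
            e,V=np.linalg.eigh(np.cov((w-c).T)); a=V[:,1]; t=(w-c)@a
            mid=c+a*(t.max()+t.min())/2
            out.append((mid.round(4),np.degrees(np.arctan2(a[1],a[0])).round(1)%180,round(np.ptp(t),4),st[i,4],p.mean(0).round(1)))
    return out
E
python3 - <<'E'
from m import *
im=cv2.imread('pics/t0.png')[:,:,::-1]
for o in probes(im): print(o)
hsv=cv2.cvtColor(im,cv2.COLOR_RGB2HSV)
# rack and supply plate outlines vs. mat (blue-green saturated)
m=((hsv[:,:,1]<40)).astype(np.uint8); m[:140]=0;m[260:]=0;m[:,:70]=0;m[:,490:]=0
m=cv2.morphologyEx(m,cv2.MORPH_CLOSE,np.ones((9,9)))
for c in cv2.findContours(m,0,1)[0]:
    if cv2.contourArea(c)>800:
        r=cv2.minAreaRect(c);b=cv2.boxPoints(r);z=.012 if r[0][0]<330 else .055
        w=np.array([ray('top',*p,z)[:2] for p in b]);print(b.round(1).tolist(),w.round(4).tolist(),w.mean(0),[np.linalg.norm(w[i]-w[i-1]) for i in range(2)])
a=cv2.resize(im[170:260,360:450],(400,400),interpolation=2); b=cv2.resize(im[170:260,150:310],(800,450),interpolation=2)[:, :]
c=np.zeros((600,800,3),np.uint8); c[:450]=b; cv2.imwrite('pics/c1.png',b[:,:,::-1]);cv2.imwrite('pics/c2.png',cv2.resize(a,(700,590))[:,:,::-1])
E
```

```text
(array([0.4641, 0.1833]), np.float64(8.800000000000011), np.float64(0.0951), np.int32(265), array([187.9, 283.5]))
(array([0.4411, 0.3139]), np.float64(15.800000000000011), np.float64(0.105), np.int32(325), array([127.4, 291.4]))
(array([ 0.4489, -0.3036]), np.float64(166.5), np.float64(0.0824), np.int32(83), array([408.6, 292.8]))
(array([ 0.4468, -0.3127]), np.float64(166.5), np.float64(0.0824), np.int32(110), array([412.9, 293.3]))
(array([ 0.4416, -0.0699]), np.float64(122.0), np.float64(0.0824), np.int32(219), array([302.3, 294.5]))
[[70.0, 140.0], [489.0, 140.0], [489.0, 259.0], [70.0, 259.0]] [[0.7778, 0.462], [0.7994, -0.4885], [0.527, -0.4835], [0.5097, 0.4434]] [ 0.65345734 -0.01666083] [np.float64(0.2687901090000241), np.float64(0.9507395269154254)]
```

View pics/c1.png

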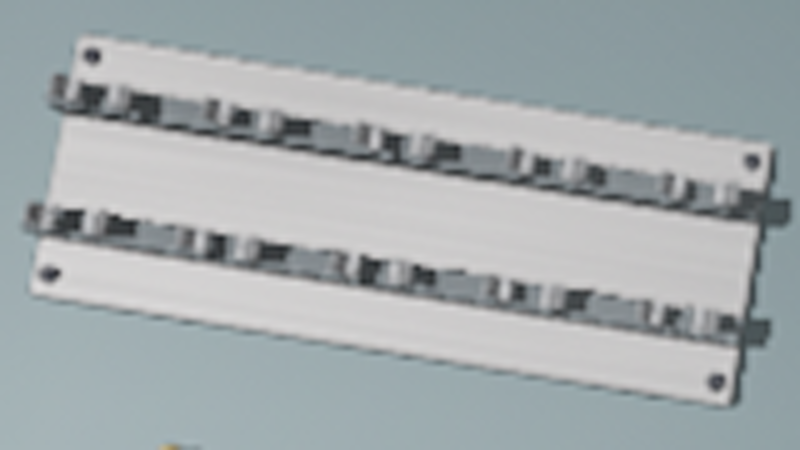

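View pics/c2.png

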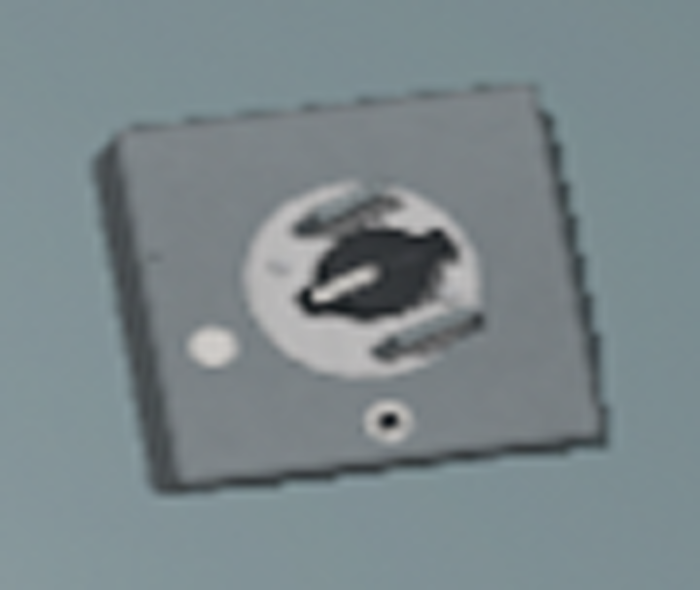

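Rack corners in the crop are (75,38), (775,145), (738,405), (32,292). The selector pointer is at ON (plain dot at (213,346)), with OFF ring at (388,420) and both tabs visible either side of the knob.

```bash
cat >> h.py <<'E'
def wrap(a,p): return (a+p/2)%p-p/2
def plan(targets,start=None,grip=None):
    """targets: (x,y,z,yaw_rad or None,closure,nrows). Print rows in tool axes, following ideal tracking."""
    if start is None:
        s=arm.get_state(); P=np.array(s['eef_pos']); yaw=s['orientation'][2]
        print('at',P.round(4),'yaw',round(float(yaw),3),'gap',round(float(s['finger_gap']),3),'F',np.round(s['wrist_force'],1),'t',round(float(s['t']),2))
    else: P=np.array(start[:3]); yaw=start[3]
    for x,y,z,ty,cl,n in targets:
        if ty is None: ty=yaw
        d=wrap(ty-yaw,2*np.pi); D=np.array([x,y,z])-P; rows=[]
        for i in range(n):
            s_=D/n; c,sn=np.cos(yaw),np.sin(yaw)
            rows.append([cl,round(100*(s_[0]*c+s_[1]*sn),2),round(100*(s_[0]*sn-s_[1]*c),2),round(-100*s_[2],2),round(-np.degrees(d/n)/8,2)])
            yaw+=d/n
        P=np.array([x,y,z]); q6=wrap(np.arctan2(y,x)+np.pi/2-yaw,2*np.pi)
        print('->',np.round(P,4),round(yaw,3),'q6~',round(q6,2)); print(str([rows]).replace(' ',''))
def near(ty,x,y,per=np.pi):
    """yaw equivalent (mod half turn) keeping q6 smallest"""
    q6=wrap(np.arctan2(y,x)+np.pi/2-ty,per); return np.arctan2(y,x)+np.pi/2-q6
E
python3 - <<'E'
from h import *
C=np.array([(75,38),(775,145),(738,405),(32,292)])/5+np.array([150,170])
w=np.array([ray('top',*p,.012)[:2] for p in C]);print('rack',w.round(4).tolist(),w.mean(0),[np.linalg.norm(w[i]-w[i-1]) for i in range(4)])
ax=w[0]+w[3]-w[1]-w[2];yr=np.degrees(np.arctan2(ax[1],ax[0]))-90;ux=w[0]+w[1]-w[2]-w[3];print('rackyaw',yr,np.degrees(np.arctan2(ux[1],ux[0])))
f=lambda u,v,z:ray('top',360+u/7.778,170+v/6.556,z)[:2]
B=np.array([f(*p,.055) for p in[(120,130),(533,85),(607,437),(178,487)]]);print('box',B.round(4).tolist(),B.mean(0),[np.linalg.norm(B[i]-B[i-1]) for i in range(4)])
disc=f(365,280,.057);hub=f(378,270,.083);off=f(388,420,.055);on=f(213,346,.055)
print('disc',disc,'hub',hub)
for n,p in(('off',off),('on',on)):
    d=p-B.mean(0);print(n,p,np.degrees(np.arctan2(d[1],d[0]))+180,np.linalg.norm(d))
for i in(0,1,2,3):
    d=B[i]-B[i-1];print(np.degrees(np.arctan2(d[1],d[0])))
t1=f(347,208,.095);t2=f(430,333,.095);d=t1-t2;print('tabs',t1,t2,(t1+t2)/2,np.degrees(np.arctan2(d[1],d[0]))-90)
E
```

```text
rack [[0.6962, 0.2445], [0.654, -0.0706], [0.5368, -0.0565], [0.5811, 0.2579]] [0.61700622 0.09381519] [np.float64(0.11583753972447285), np.float64(0.31790925559169464), np.float64(0.1180787702063984), np.float64(0.31748929234997514)]
rackyaw -7.822609127854307 -6.724359872437791
box [[0.6693, -0.2227], [0.6868, -0.3378], [0.5704, -0.3575], [0.5517, -0.2392]] [ 0.61956229 -0.28930352] [np.float64(0.11877047664863034), np.float64(0.11642569014145836), np.float64(0.11812124003398132), np.float64(0.11975799595826433)]
disc [ 0.62051149 -0.2903525 ] hub [ 0.6197317  -0.28825591]
off [ 0.57477885 -0.29707851] 9.84912558232233 0.04545334457673983
on [ 0.59817225 -0.24873573] 297.80117944730426 0.04586151882003396
8.028595078758137
-81.35555600366682
-170.35924532821642
98.9603209993985
tabs [ 0.63738071 -0.27739956] [ 0.59811079 -0.29939374] [ 0.61774575 -0.28839665] -60.747802640798184
```

```bash
python3 - <<'E'
from h import *
plan([(0.39,0.12,0.2,None,0,10),(0.6195,-0.289,0.15,2.077,0,10)])
E
```

```text
at [0.1517 0.5283 0.2182] yaw 2.862 gap 0.999 F [-0.9 -0.3  0.8] t 0.1
-> [0.39 0.12 0.2 ] 2.862 q6~ -0.99
[[[0,np.float64(-3.42),np.float64(-3.27),np.float64(0.18),np.float64(-0.0)],[0,np.float64(-3.42),np.float64(-3.27),np.float64(0.18),np.float64(-0.0)],[0,np.float64(-3.42),np.float64(-3.27),np.float64(0.18),np.float64(-0.0)],[0,np.float64(-3.42),np.float64(-3.27),np.float64(0.18),np.float64(-0.0)],[0,np.float64(-3.42),np.float64(-3.27),np.float64(0.18),np.float64(-0.0)],[0,np.float64(-3.42),np.float64(-3.27),np.float64(0.18),np.float64(-0.0)],[0,np.float64(-3.42),np.float64(-3.27),np.float64(0.18),np.float64(-0.0)],[0,np.float64(-3.42),np.float64(-3.27),np.float64(0.18),np.float64(-0.0)],[0,np.float64(-3.42),np.float64(-3.27),np.float64(0.18),np.float64(-0.0)],[0,np.float64(-3.42),np.float64(-3.27),np.float64(0.18),np.float64(-0.0)]]]
-> [ 0.6195 -0.289   0.15  ] 2.077 q6~ -0.94
[[[0,np.float64(-3.34),np.float64(-3.3),np.float64(0.5),np.float64(0.56)],[0,np.float64(-3.58),np.float64(-3.03),np.float64(0.5),np.float64(0.56)],[0,np.float64(-3.81),np.float64(-2.74),np.float64(0.5),np.float64(0.56)],[0,np.float64(-4.01),np.float64(-2.43),np.float64(0.5),np.float64(0.56)],[0,np.float64(-4.19),np.float64(-2.11),np.float64(0.5),np.float64(0.56)],[0,np.float64(-4.34),np.float64(-1.77),np.float64(0.5),np.float64(0.56)],[0,np.float64(-4.47),np.float64(-1.43),np.float64(0.5),np.float64(0.56)],[0,np.float64(-4.57),np.float64(-1.07),np.float64(0.5),np.float64(0.56)],[0,np.float64(-4.64),np.float64(-0.71),np.float64(0.5),np.float64(0.56)],[0,np.float64(-4.68),np.float64(-0.34),np.float64(0.5),np.float64(0.56)]]]
```

Request:
step_arm:
  rows:
    - [[0,-3.4,-3.3,0.2,0],[0,-3.4,-3.3,0.2,0],[0,-3.4,-3.3,0.2,0],[0,-3.4,-3.3,0.2,0],[0,-3.4,-3.3,0.2,0],[0,-3.4,-3.3,0.2,0],[0,-3.4,-3.3,0.2,0],[0,-3.4,-3.3,0.2,0],[0,-3.4,-3.3,0.2,0],[0,-3.4,-3.3,0.2,0]]

```text
t: 1.35
eef_pos: [0.3923, 0.1059, 0.1966]
orientation: [-3.139, -0.0, 2.867]
wrist_force: [-0.2, -0.4, 0.2]
finger_gap: 0.996
```

Request:
step_arm:
  rows:
    - [[0,0,0,0,0.94],[0,0,0,0,0.94],[0,0,0,0,0.94],[0,0,0,0,0.94],[0,0,0,0,0.94],[0,0,0,0,0.94],[0,0,0,0,0]]

```text
t: 2.22
eef_pos: [0.3925, 0.1025, 0.1952]
orientation: [-3.136, 0.001, 2.05]
wrist_force: [0.1, 0.1, 0.1]
finger_gap: 1.001
```

```bash
python3 - <<'E'
s=open('h.py').read()
i=s.index('def plan'); j=s.index('def near')
s=s[:i]+'''def plan(targets,start=None):
    """targets: (x,y,z,yaw or None). Prints the turn total (units) made first, then the shift total in cm in tool axes."""
    s=arm.get_state(); P=np.array(s['eef_pos']); yaw=float(s['orientation'][2])
    print('at',P.round(4),'yaw',round(yaw,3),'gap',round(float(s['finger_gap']),3),'F',np.round(s['wrist_force'],1),'t',round(float(s['t']),2),'q6',round(float(s['q'][5]),2))
    for x,y,z,ty in targets:
        d=0 if ty is None else wrap(ty-yaw,2*np.pi); yaw+=d; D=100*(np.array([x,y,z])-P); c,sn=np.cos(yaw),np.sin(yaw)
        sh=np.array([D[0]*c+D[1]*sn,D[0]*sn-D[1]*c,-D[2]]); P=np.array([x,y,z])
        print('turn %.2f'%(-np.degrees(d)/8),'shift',sh.round(2),'rows>=%.1f'%(np.linalg.norm(sh)/6),'q6end %.2f'%wrap(np.arctan2(y,x)+np.pi/2-yaw,2*np.pi))
'''+s[j:]
open('h.py','w').write(s)
from h import *
plan([(0.6195,-0.289,0.15,2.077)])
E
```

```text
at [0.3925 0.1025 0.1952] yaw 2.05 gap 1.001 F [0.1 0.1 0.1] t 2.23 q6 -0.34
turn -0.19 shift [-45.24   0.87   4.52] rows>=7.6 q6end -0.94
```

Request:
step_arm:
  rows:
    - [[0,0,0,0,-0.19],[0,-5.0,0.1,0.5,0],[0,-5.0,0.1,0.5,0],[0,-5.0,0.1,0.5,0],[0,-5.0,0.1,0.5,0],[0,-5.0,0.1,0.5,0],[0,-5.0,0.1,0.5,0],[0,-5.0,0.1,0.5,0],[0,-5.0,0.1,0.5,0],[0,-5.0,0.1,0.5,0]]

```text
t: 3.48
eef_pos: [0.6325, -0.2923, 0.1485]
orientation: [-3.137, -0.0, 2.119]
wrist_force: [0.6, 0.9, 0.5]
finger_gap: 1.0
```

```bash
python3 - <<'E'
from h import *
plan([(0.6195,-0.289,0.15,2.077),(0.6195,-0.289,0.067,2.077)])
E
```

```text
at [ 0.6325 -0.2923  0.1485] yaw 2.119 gap 1.0 F [0.6 0.9 0.5] t 3.48 q6 -1.05
turn 0.30 shift [ 0.92 -0.98 -0.15] rows>=0.2 q6end -0.94
turn -0.00 shift [0.  0.  8.3] rows>=1.4 q6end -0.94
```

Request:
step_arm:
  rows:
    - [[0,0,0,0,0.3],[0,0.9,-1.0,0,0],[0,0,0,0,0],[0,0,0,2,0],[0,0,0,2,0],[0,0,0,1,0],[0,0,0,0,0]]

```text
t: 4.35
eef_pos: [0.6186, -0.2891, 0.0916]
orientation: [-3.135, -0.004, 2.083]
wrist_force: [-0.7, -0.4, 0.7]
finger_gap: 0.998
```

```bash
python3 - <<'E'
from h import *
plan([(0.6195,-0.289,0.067,2.077)])
im=snap('scene','s1'); u=proj('scene',(0.6195,-0.289,0.08)).astype(int);print(u)
c=im[max(u[1]-75,0):u[1]+75,u[0]-100:u[0]+100];cv2.imwrite('pics/s1c.png',cv2.resize(c,(800,600),interpolation=2)[:,:,::-1])
E
```

```text
at [ 0.6186 -0.2891  0.0916] yaw 2.083 gap 0.998 F [-0.7 -0.4  0.7] t 4.35 q6 -1.01
turn 0.04 shift [-0.04  0.08  2.46] rows>=0.4 q6end -0.94
[256 291]
```

View pics/s1c.png

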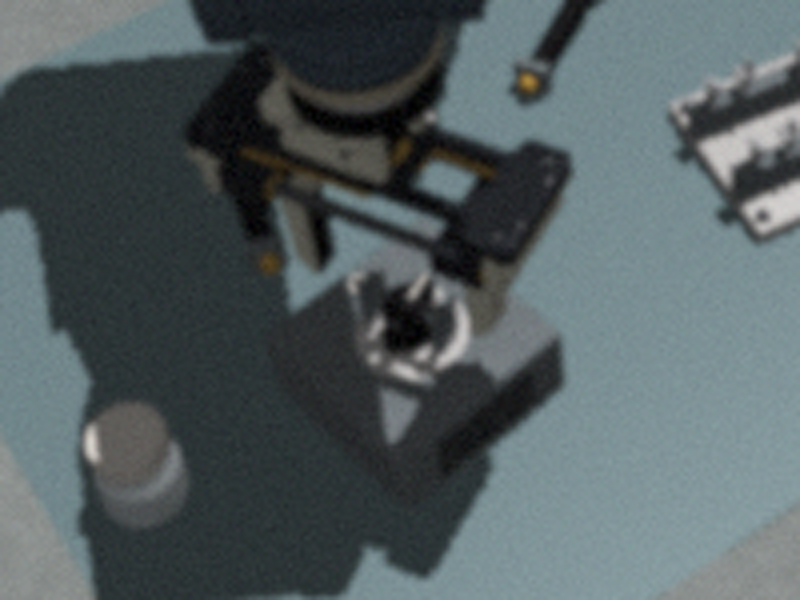

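The open fingers straddle the knob (fingers at crop (310,225) and (487,290), tabs in between). Descend and pinch.

Request:
step_arm:
  newtons: 30
  rows:
    - [[0,0,0.1,1.2,0.04],[0,0,0,1.2,0],[0,0,0,0,0],[1,0,0,0,0],[1,0,0,0,0],[1,0,0,0,0],[1,0,0,0,0],[1,0,0,0,0],[1,0,0,0,0],[1,0,0,0,0]]

```text
t: 5.65
eef_pos: [0.621, -0.2889, 0.0685]
orientation: [-3.139, -0.001, 2.077]
wrist_force: [1.4, -0.0, 0.7]
finger_gap: 0.407
```

Request:
step_arm:
  rows:
    - [[1,0,0,0,0],[1,0,0,0,0],[1,0,0,0,0],[1,0,0,0,0]]

```text
t: 6.15
eef_pos: [0.621, -0.2889, 0.0685]
orientation: [-3.138, -0.001, 2.077]
wrist_force: [-0.2, 0.6, 0.2]
finger_gap: 0.403
```

Request:
step_arm:
  rows:
    - [[1,0,0,0,-0.9],[1,0,0,0,-0.9],[1,0,0,0,-0.9],[1,0,0,0,-0.9],[1,0,0,0,-0.9],[1,0,0,0,-0.9],[1,0,0,0,-0.9],[1,0,0,0,-0.9],[1,0,0,0,0]]

```text
t: 7.28
eef_pos: [0.6213, -0.2884, 0.0687]
orientation: [-3.141, -0.002, 3.113]
wrist_force: [0.2, -0.7, 0.8]
finger_gap: 0.41
```

```bash
python3 - <<'E'
from h import *
plan([(0.6195,-0.289,0.067,2.077+1.22)]); print(np.round(arm.get_state()['torque'],2))
E
```

```text
at [ 0.6213 -0.2884  0.0687] yaw 3.113 gap 0.41 F [ 0.2 -0.7  0.8] t 7.28 q6 -2.04
turn -1.32 shift [ 0.18 -0.03  0.17] rows>=0.0 q6end -2.16
[ 0.17 -0.11  0.05]
```

Request:
step_arm:
  rows:
    - [[1,0,0,0,-0.5],[1,0,0,0,-0.5],[1,0,0,0,-0.5],[1,0,0,0,-0.3],[1,0,0,0,0]]

```text
t: 7.9
eef_pos: [0.6213, -0.2883, 0.0687]
orientation: [3.141, -0.002, -2.928]
wrist_force: [0.4, 2.1, 0.8]
finger_gap: 0.414
```

```bash
python3 - <<'E'
from h import *
plan([(0.6195,-0.289,0.067,2.077+1.22)]); print(np.round(arm.get_state()['torque'],2))
E
```

```text
at [ 0.6213 -0.2883  0.0687] yaw -2.928 gap 0.414 F [0.4 2.1 0.8] t 7.9 q6 -2.29
turn 0.42 shift [ 0.19 -0.04  0.17] rows>=0.0 q6end -2.16
[ 0.17 -0.13  0.03]
```

Request:
step_arm:
  rows:
    - [[1,0,0,0,-0.4],[1,0,0,0,-0.4],[1,0,0,0,0]]

```text
t: 8.28
eef_pos: [0.6213, -0.2883, 0.0687]
orientation: [3.14, -0.002, -2.825]
wrist_force: [0.2, 1.9, -0.6]
finger_gap: 0.422
```

```bash
python3 - <<'E'
from h import *
plan([(0.6195,-0.289,0.067,2.077+1.22)]); print(np.round(arm.get_state()['torque'],2))
E
```

```text
at [ 0.6213 -0.2883  0.0687] yaw -2.825 gap 0.422 F [ 0.2  1.9 -0.6] t 8.28 q6 -2.39
turn 1.16 shift [ 0.19 -0.04  0.17] rows>=0.0 q6end -2.16
[ 0.21 -0.13 -0.87]
```

At the stop (moment −0.87 N m). Release, rise, and look.

Request:
step_arm:
  rows:
    - [[0,0,0,0,0],[0,0,0,0,0],[0,0,0,0,0],[0,0,0,0,0],[0,0,0,-2,0],[0,0,0,-3,0],[0,0,0,-4,0],[0,0,0,-3,0]]

```text
t: 9.28
eef_pos: [0.6207, -0.2884, 0.1943]
orientation: [3.14, -0.004, -2.828]
wrist_force: [-0.2, 0.3, 0.1]
finger_gap: 1.001
```

```bash
python3 - <<'E'
from h import *
plan([(0.448,-0.2,0.2,near(np.radians(166.5),.448,-.308))])
E
```

```text
at [ 0.6207 -0.2884  0.1943] yaw -2.828 gap 1.001 F [-0.2  0.3  0.1] t 9.28 q6 -2.39
turn -18.57 shift [-18.86  -4.57  -0.57] rows>=3.2 q6end 1.39
```

Request:
step_arm:
  rows:
    - [[0,0,0,0,0.8],[0,0,0,0,0.8],[0,0,0,0,0.8],[0,0,0,0,0.8],[0,0,0,0,0.75],[0,0,0,0,0]]

```text
t: 10.02
eef_pos: [0.6227, -0.2896, 0.2084]
orientation: [-3.137, 0.009, 2.887]
wrist_force: [-0.6, 0.8, 1.0]
finger_gap: 1.001
```

```bash
python3 - <<'E'
from h import *
plan([(0.40,-0.13,0.22,np.radians(166.5))])
E
```

```text
at [ 0.6227 -0.2896  0.2084] yaw 2.887 gap 1.001 F [-0.6  0.8  1. ] t 10.03 q6 -1.82
turn -0.13 shift [25.38 10.32 -1.16] rows>=4.6 q6end -1.65
```

Request:
step_arm:
  rows:
    - [[0,5.1,2.1,-0.2,0],[0,5.1,2.1,-0.2,0],[0,5.1,2.1,-0.2,0],[0,5.1,2.1,-0.2,0],[0,5.1,2.1,-0.2,0],[0,0,0,0,0]]

```text
t: 10.78
eef_pos: [0.3947, -0.1206, 0.2184]
orientation: [-3.136, 0.015, 2.904]
wrist_force: [0.8, -1.0, -0.6]
finger_gap: 0.998
```

```bash
python3 - <<'E'
from m import *
im=snap('top','t2')
plan([])
for o in probes(im): print(o)
cv2.imwrite('pics/t2c.png',cv2.resize(im[165:345,355:475],(400,600),interpolation=2)[:,:,::-1])
E
```

```text
at [ 0.3964 -0.1216  0.2187] yaw 2.904 gap 1.003 F [ 0.3 -0.5  0.9] t 10.82 q6 -1.74
(array([0.4619, 0.1833]), np.float64(9.099999999999994), np.float64(0.0907), np.int32(218), array([187.8, 283.9]))
(array([0.4408, 0.3147]), np.float64(15.900000000000006), np.float64(0.1039), np.int32(267), array([127. , 291.6]))
(array([ 0.4468, -0.308 ]), np.float64(165.9), np.float64(0.0847), np.int32(251), array([410.2, 295.6]))
(array([ 0.4221, -0.0613]), np.float64(139.1), np.float64(0.1227), np.int32(236), array([303.1, 298.1]))
(array([ 0.3451, -0.1627]), np.float64(104.6), np.float64(0.261), np.int32(950), array([353.8, 337.3]))
```

View pics/t2c.png

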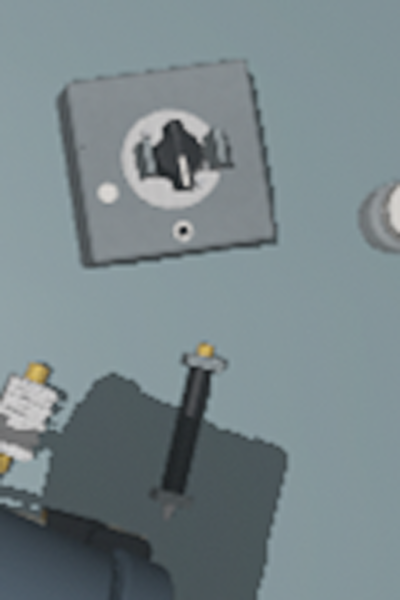

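Selector points at OFF ring (pointer (183,175), ring (183,230)). Probe 4 at world (0.447, −0.308), yaw 166°.

```bash
python3 - <<'E'
from h import *
plan([(0.447,-0.308,0.08,np.radians(166)),(0.447,-0.308,0.003,None)])
E
```

```text
at [ 0.3964 -0.1216  0.2187] yaw 2.904 gap 1.003 F [ 0.3 -0.5  0.9] t 10.82 q6 -1.74
turn 0.05 shift [ -9.42 -16.86  13.87] rows>=4.0 q6end -1.93
turn -0.00 shift [0.  0.  7.7] rows>=1.3 q6end -1.93
```

Request:
step_arm:
  newtons: 50
  rows:
    - [[0.4,-1.9,-3.4,0,0.05],[0.4,-1.9,-3.4,2.8,0],[0.4,-1.9,-3.4,3.5,0],[0.4,-1.9,-3.4,3.8,0],[0.4,-1.8,-3.3,3.8,0],[0.4,0,0,0,0],[0.4,0,0,0,0]]

```text
t: 11.7
eef_pos: [0.459, -0.3228, 0.0819]
orientation: [-3.131, 0.028, 2.907]
wrist_force: [0.5, 0.7, 1.0]
finger_gap: 0.599
```

```bash
python3 - <<'E'
from h import *
plan([(0.447,-0.308,0.003,np.radians(166))])
E
```

```text
at [ 0.459  -0.3228  0.0819] yaw 2.907 gap 0.599 F [0.5 0.7 1. ] t 11.7 q6 -2.04
turn 0.07 shift [1.52 1.15 7.89] rows>=1.4 q6end -1.93
```

Request:
step_arm:
  rows:
    - [[0.4,1.5,1.15,1,0.07],[0.4,0,0,0,0],[0.4,0,0,2,0],[0.4,0,0,1,0],[0.4,0,0,0,0]]

```text
t: 12.32
eef_pos: [0.4524, -0.3101, 0.0469]
orientation: [-3.127, 0.038, 2.902]
wrist_force: [0.7, -0.1, -0.1]
finger_gap: 0.598
```

```bash
python3 - <<'E'
from h import *
plan([(0.447,-0.308,0.003,np.radians(166))])
E
```

```text
at [ 0.4524 -0.3101  0.0469] yaw 2.902 gap 0.598 F [ 0.7 -0.1 -0.1] t 12.32 q6 -2.02
turn 0.04 shift [0.58 0.08 4.39] rows>=0.7 q6end -1.93
```

Request:
step_arm:
  rows:
    - [[0.4,0.6,0.1,0.7,0.04],[0.4,0,0,1.2,0],[0.4,0,0,1.2,0],[0.4,0,0,0.8,0],[0.4,0,0,0.2,0],[0.4,0,0,0,0]]

```text
t: 13.08
eef_pos: [0.4485, -0.3091, 0.0037]
orientation: [-3.126, 0.039, 2.897]
wrist_force: [-0.6, 0.1, 0.1]
finger_gap: 0.6
```

```bash
python3 - <<'E'
from h import *
plan([(0.447,-0.308,0.003,np.radians(166))]);print(arm.get_state()['orientation'],arm.get_state()['q'])
E
```

```text
at [ 0.4485 -0.3091  0.0037] yaw 2.897 gap 0.6 F [-0.6  0.1  0.1] t 13.07 q6 -2.02
turn -0.00 shift [0.17 0.07 0.07] rows>=0.0 q6end -1.93
[-3.12639696  0.03921351  2.89656514] [-0.69053332  0.64015808  1.83157343  0.00541205  0.62793498 -2.02031716]
```

Request:
step_arm:
  newtons: 50
  rows:
    - [[1,0,0,0,0],[1,0,0,0,0],[1,0,0,0,0],[1,0,0,0,0],[1,0,0,0,0],[1,0,0,-1,0],[1,0,0,-2.5,0],[1,0,0,-3,0],[1,0,0,-3,0],[1,0,0,-2,0]]

```text
t: 14.32
eef_pos: [0.4438, -0.3058, 0.1238]
orientation: [-3.127, 0.038, 2.897]
wrist_force: [-0.6, -0.8, -1.5]
finger_gap: 0.157
```

```bash
cat >> h.py <<'E'
RC=np.array([0.617,0.0938]); YR=np.radians(-7.3)
def place(k): return RC+k*.066*np.array([-np.sin(YR),np.cos(YR)])
RY=YR+np.pi
E
python3 - <<'E'
from h import *
plan([(*place(-2),.12,RY)]);print(arm.get_state()['orientation'])
E
```

```text
at [ 0.4438 -0.3058  0.1238] yaw 2.897 gap 0.157 F [-0.6 -0.8 -1.5] t 14.32 q6 -2.02
turn -0.84 shift [-12.1   28.64   0.38] rows>=5.2 q6end -1.51
[-3.12683382  0.03819112  2.89656437]
```

Request:
step_arm:
  rows:
    - [[1,0,0,0,-0.84],[1,-1.0,2.0,0,0],[1,-1.7,4.0,0,0],[1,-1.7,4.0,0,0],[1,-1.7,4.0,0,0],[1,-1.7,4.0,0,0],[1,-1.7,4.0,0,0],[1,-1.2,3.0,0,0],[1,-0.7,1.5,0,0],[1,0,0,0,0]]

```text
t: 15.58
eef_pos: [0.5945, -0.0506, 0.131]
orientation: [-3.119, 0.043, 3.016]
wrist_force: [-0.6, -0.3, -1.0]
finger_gap: 0.158
```

```bash
python3 - <<'E'
from h import *
plan([(*place(-2),.12,RY)]);print(arm.get_state()['orientation'])
E
```

```text
at [ 0.5945 -0.0506  0.131 ] yaw 3.016 gap 0.158 F [-0.6 -0.3 -1. ] t 15.57 q6 -1.58
turn 0.02 shift [-0.39  1.41  1.1 ] rows>=0.3 q6end -1.51
[-3.11862343  0.04349698  3.01632532]
```

Request:
step_arm:
  rows:
    - [[1,-0.2,0.8,0.8,0.02],[1,-0.2,0.6,1.0,0],[1,0,0,1.0,0],[1,0,0,0.8,0],[1,0,0,0,0],[1,0,0,0,0]]

```text
t: 16.32
eef_pos: [0.6006, -0.0403, 0.0916]
orientation: [-3.118, 0.041, 3.01]
wrist_force: [-0.1, 0.9, -1.4]
finger_gap: 0.157
```

```bash
python3 - <<'E'
from h import *
plan([(*place(-2),.054,RY)]);print(arm.get_state()['orientation'])
im=snap('scene','s3'); a=proj('scene',(*place(-2),.06)).astype(int);print(a)
cv2.imwrite('pics/s3c.png',cv2.resize(im[a[1]-50:a[1]+50,a[0]-66:a[0]+66],(792,600),interpolation=2)[:,:,::-1])
E
```

```text
at [ 0.6006 -0.0403  0.0916] yaw 3.01 gap 0.157 F [-0.1  0.9 -1.4] t 16.32 q6 -1.55
turn -0.03 shift [0.08 0.31 3.76] rows>=0.6 q6end -1.51
[-3.11837453  0.04141606  3.01017416]
[341 241]
```

View pics/s3c.png

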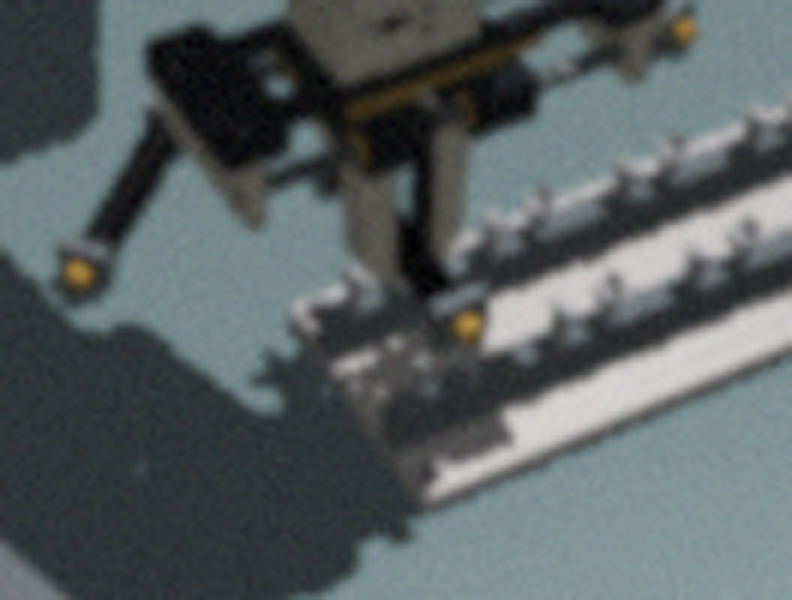

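```bash
python3 - <<'E'
from h import *
im=cv2.imread('pics/t0.png'); b=cv2.resize(im[170:260,150:310],(800,450),interpolation=2)
ux=np.array([np.cos(YR),np.sin(YR)])
for k in range(-2,3):
    for s in(-.028,.028):
        p=place(k)+s*ux; q=(proj('top',(*p,.055))-[150,170]+.5)*5
        cv2.circle(b,tuple(int(v) for v in q),3,(0,0,255),-1)
cv2.imwrite('pics/ov.png',b)
E
```

```text
(no output)
```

View pics/ov.png

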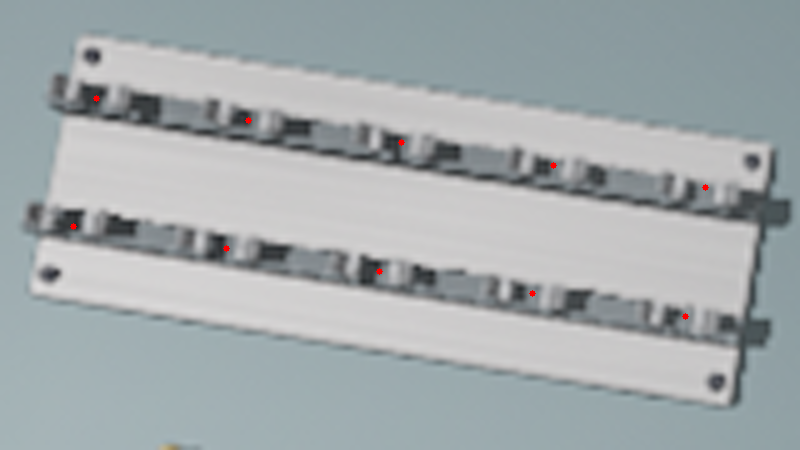

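The computed place centres lie between the jaw pairs. The probe is held level above place −2 with its brass end toward the camera. Lower and press.

Request:
step_arm:
  newtons: 60
  rows:
    - [[1,0.1,0.3,0.5,-0.03],[1,0,0,1.0,0],[1,0,0,1.0,0],[1,0,0,0.7,0],[1,0,0,0,0]]

```text
t: 17.0
eef_pos: [0.6012, -0.0379, 0.0572]
orientation: [-3.118, 0.041, 3.015]
wrist_force: [-0.7, 1.2, -1.9]
finger_gap: 0.157
```

```bash
python3 - <<'E'
from h import *
plan([(*place(-2),.037,RY)]);print(arm.get_state()['orientation'])
E
```

```text
at [ 0.6012 -0.0379  0.0572] yaw 3.015 gap 0.157 F [-0.7  1.2 -1.9] t 17.0 q6 -1.55
turn 0.00 shift [0.1  0.07 2.02] rows>=0.3 q6end -1.51
[-3.11819238  0.04132392  3.01474367]
```

Request:
step_arm:
  rows:
    - [[1,0.1,0.1,0.6,0],[1,0,0,0.5,0],[1,0,0,0.5,0],[1,0,0,0.5,0]]

```text
t: 17.5
eef_pos: [0.6052, -0.0349, 0.0408]
orientation: [-3.122, 0.051, 3.014]
wrist_force: [-2.2, 0.3, 4.4]
finger_gap: 0.153
```

Request:
step_arm:
  rows:
    - [[1,0,0,0.4,0]]

```text
t: 17.62
eef_pos: [0.6057, -0.0349, 0.0372]
orientation: [-3.122, 0.052, 3.014]
wrist_force: [-11.4, 0.7, 31.5]
finger_gap: 0.156
```

Request:
step_arm:
  rows:
    - [[1,0,0,0.2,0],[1,0,0,0,0]]

```text
t: 17.88
eef_pos: [0.6056, -0.035, 0.0375]
orientation: [-3.122, 0.052, 3.014]
wrist_force: [-0.6, 0.2, -2.6]
finger_gap: 0.157
```

Request:
step_arm:
  rows:
    - [[0.6,0,0,0,0],[0.6,0,0,0,0],[0.6,0,0,0,0],[0.6,0,0,-1,0],[0.6,0,0,-3,0],[0.6,0,0,-4,0],[0.6,0,0,-4,0],[0.6,0,0,-2,0]]

```text
t: 18.88
eef_pos: [0.5979, -0.0312, 0.1818]
orientation: [-3.122, 0.05, 3.014]
wrist_force: [-0.1, 0.0, -0.0]
finger_gap: 0.398
```

```bash
python3 - <<'E'
from h import *
plan([(.40,.06,.2,np.radians(122))]);print(arm.get_state()['orientation'])
E
```

```text
at [ 0.5979 -0.0312  0.1818] yaw 3.014 gap 0.398 F [-0.1  0.  -0. ] t 18.88 q6 -1.55
turn 6.33 shift [ 18.22 -11.96  -1.82] rows>=3.6 q6end -0.41
[-3.12168467  0.04990049  3.01376889]
```

Request:
step_arm:
  rows:
    - [[0.4,0,0,0,0.9],[0.4,0,0,0,0.9],[0.4,0,0,0,0.9],[0.4,0,0,0,0.9],[0.4,0,0,0,0.9],[0.4,0,0,0,0.9],[0.4,0,0,0,0.9],[0.4,0,0,0,0]]

```text
t: 19.88
eef_pos: [0.5989, -0.0311, 0.1899]
orientation: [3.107, 0.052, 2.106]
wrist_force: [0.0, -1.1, -0.1]
finger_gap: 0.599
```

Request:
step_arm:
  rows:
    - [[0.4,2.6,-1.7,-0.3,0],[0.4,3.6,-2.4,-0.3,0],[0.4,3.6,-2.4,-0.3,0],[0.4,3.6,-2.4,-0.3,0],[0.4,2.6,-1.7,-0.3,0],[0.4,1.0,-0.7,0,0],[0.4,0,0,0,0]]

```text
t: 20.75
eef_pos: [0.4092, 0.0583, 0.194]
orientation: [3.105, 0.055, 2.127]
wrist_force: [0.3, 0.2, 0.3]
finger_gap: 0.599
```

```bash
python3 - <<'E'
from m import *
im=snap('top','t4');im2=snap('scene','s4')
plan([]);print(arm.get_state()['orientation'])
for o in probes(im): print(o)
a=proj('scene',(*place(-2),.045)).astype(int)
l=cv2.resize(im2[a[1]-50:a[1]+50,a[0]-66:a[0]+66],(528,400),interpolation=2)
r=cv2.resize(im[180:330,250:340],(240,400),interpolation=2)
cv2.imwrite('pics/c4.png',np.hstack([l,r])[:,:,::-1])
E
```

```text
at [0.4099 0.058  0.1939] yaw 2.125 gap 0.599 F [-0.3  0.4  0.2] t 20.85 q6 -0.49
[3.10487777 0.05485146 2.12523488]
(array([ 0.4413, -0.0692]), np.float64(121.9), np.float64(0.0831), np.int32(253), array([301.8, 294.8]))
```

View pics/c4.png

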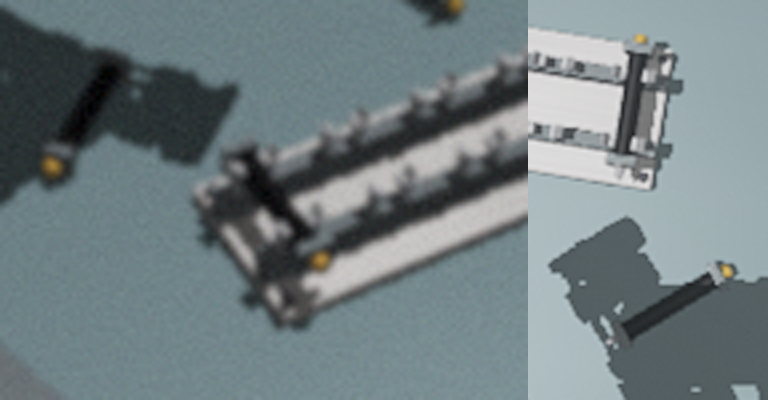

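```bash
cat >> h.py <<'E'
from scipy.spatial.transform import Rotation as Ro
def tilt(): 
    print('toolz',Ro.from_euler('xyz',arm.get_state()['orientation']).as_matrix()[:,2].round(3))
def tri(a,b):
    r=[]
    for n,p in(('top',a),('scene',b)):
        m=arm.camera_model(n);T=np.array(m['world_to_cam']);K=np.array([[m['fx'],0,m['cx']],[0,m['fy'],m['cy']],[0,0,1]]);r.append(K@T[:3])
    X=cv2.triangulatePoints(r[0],r[1],np.array(a,float),np.array(b,float)).ravel();return X[:3]/X[3]
def gold(im,r0,r1,c0,c1):
    h=cv2.cvtColor(im,cv2.COLOR_RGB2HSV);m=cv2.inRange(h,(13,120,110),(30,255,255));M=np.zeros_like(m);M[r0:r1,c0:c1]=m[r0:r1,c0:c1]
    n,l,st,ce=cv2.connectedComponentsWithStats(M);return [(ce[i].round(1).tolist(),int(st[i,4])) for i in range(1,n) if st[i,4]>3]
E
python3 - <<'E'
from h import *
tilt()
im=cv2.imread('pics/t4.png')[:,:,::-1];im2=cv2.imread('pics/s4.png')[:,:,::-1]
g=gold(im,180,300,150,480);h=gold(im2,120,340,200,500);print(g);print(h)
for a,_ in g:
    for b,_ in h:
        X=tri(a,b)
        e=np.linalg.norm(proj('top',X)-a)+np.linalg.norm(proj('scene',X)-b)
        if e<4:print(a,b,X.round(4),round(e,2))
print(place(-2)+.054*np.array([np.cos(YR),np.sin(YR)]))
plan([(.4413,-.0692,.08,np.radians(122))])
E
```

```text
toolz [ 0.06  -0.027 -0.998]
[([292.2, 194.2], 4), ([183.5, 260.5], 8), ([365.7, 276.6], 20), ([323.7, 281.2], 10)]
[([388.6, 195.2], 5), ([287.5, 236.0], 10), ([259.5, 253.6], 20), ([354.6, 259.5], 11)]
[292.2, 194.2] [354.6, 259.5] [ 0.6573 -0.0428  0.0495] 0.32
[183.5, 260.5] [388.6, 195.2] [0.5111 0.1942 0.0149] 0.24
[365.7, 276.6] [259.5, 253.6] [ 0.4831 -0.2068  0.0199] 0.57
[323.7, 281.2] [287.5, 236.0] [ 0.4712 -0.1153  0.0144] 0.21
[ 0.65378977 -0.04399156]
at [0.4099 0.058  0.1939] yaw 2.125 gap 0.599 F [-0.3  0.4  0.2] t 20.85 q6 -0.49
turn -0.03 shift [-12.45  -4.07  11.39] rows>=2.9 q6end -0.71
```

Request:
step_arm:
  rows:
    - [[0.4,-1.5,-0.5,1.3,0],[0.4,-2.2,-0.7,2.0,0],[0.4,-2.2,-0.7,2.0,0],[0.4,-2.2,-0.7,2.0,0],[0.4,-2.2,-0.7,2.0,0],[0.4,-1.4,-0.4,1.3,0],[0.4,-0.5,-0.2,0.5,0],[0.4,0,0,0,0]]

```text
t: 21.85
eef_pos: [0.4554, -0.0767, 0.0847]
orientation: [3.103, 0.056, 2.125]
wrist_force: [-0.4, -0.1, 0.0]
finger_gap: 0.599
```

```bash
python3 - <<'E'
from h import *
tilt();plan([(.4413,-.0692,.003,np.radians(122))]);print(arm.get_state()['q'])
E
```

```text
toolz [ 0.063 -0.027 -0.998]
at [ 0.4554 -0.0767  0.0847] yaw 2.125 gap 0.599 F [-0.4 -0.1  0. ] t 21.85 q6 -0.8
turn -0.03 shift [ 1.38 -0.8   8.17] rows>=1.4 q6end -0.71
[-0.26147574  0.37057211  2.03307949 -0.01641524  0.67010766 -0.80417596]
```

```bash
python3 - <<'E'
s=open('h.py').read()
s=s.replace("c,sn=np.cos(yaw),np.sin(yaw)\n","R=R@Ro.from_euler('z',-d).as_matrix()\n").replace("sh=np.array([D[0]*c+D[1]*sn,D[0]*sn-D[1]*c,-D[2]])","sh=R.T@D").replace("    for x,y,z,ty in targets:","    R=Ro.from_euler('xyz',s['orientation']).as_matrix(); print('toolz',R[:,2].round(3))\n    for x,y,z,ty in targets:")
open('h.py','w').write(s)
from h import *
plan([(.4413,-.0692,.04,np.radians(122)),(.4413,-.0692,.003,None)])
E
```

```text
at [ 0.4554 -0.0767  0.0847] yaw 2.125 gap 0.599 F [-0.4 -0.1  0. ] t 21.85 q6 -0.8
toolz [ 0.063 -0.027 -0.998]
turn -0.03 shift [ 1.63 -0.97  4.35] rows>=0.8 q6end -0.71
turn -0.00 shift [ 0.21 -0.14  3.69] rows>=0.6 q6end -0.71
```

Request:
step_arm:
  newtons: 60
  rows:
    - [[0.4,0.8,-0.5,1.2,-0.03],[0.4,0.6,-0.3,1.5,0],[0.4,0.2,-0.2,1.2,0],[0.4,0,0,0.4,0],[0.4,0,0,0,0]]

```text
t: 22.48
eef_pos: [0.4426, -0.068, 0.0417]
orientation: [3.1, 0.06, 2.132]
wrist_force: [-0.3, 0.2, 0.9]
finger_gap: 0.603
```

```bash
python3 - <<'E'
from h import *
plan([(.4413,-.0692,.003,np.radians(122))])
E
```

```text
at [ 0.4426 -0.068   0.0417] yaw 2.132 gap 0.603 F [-0.3  0.2  0.9] t 22.48 q6 -0.79
toolz [ 0.067 -0.028 -0.997]
turn 0.02 shift [ 0.2  -0.34  3.86] rows>=0.6 q6end -0.71
```

Request:
step_arm:
  rows:
    - [[0.4,0.1,-0.2,0.8,0.02],[0.4,0.1,-0.1,1.2,0],[0.4,0,0,1.0,0],[0.4,0,0,0.5,0],[0.4,0,0,0.1,0],[0.4,0,0,0,0]]

```text
t: 23.22
eef_pos: [0.442, -0.0692, 0.0033]
orientation: [3.099, 0.06, 2.128]
wrist_force: [0.5, 0.3, 0.0]
finger_gap: 0.602
```

Request:
step_arm:
  rows:
    - [[1,0,0,0,0],[1,0,0,0,0],[1,0,0,0,0],[1,0,0,0,0]]

```text
t: 23.72
eef_pos: [0.4424, -0.0693, 0.004]
orientation: [3.098, 0.061, 2.128]
wrist_force: [-0.0, 1.1, -0.4]
finger_gap: 0.218
```

Request:
step_arm:
  rows:
    - [[1,0,0,-1,0],[1,0,0,-2.5,0],[1,0,0,-3,0],[1,0,0,-3,0],[1,0,0,-2,0],[1,0,0,0,0]]

```text
t: 24.48
eef_pos: [0.4334, -0.0656, 0.1246]
orientation: [3.098, 0.061, 2.128]
wrist_force: [0.4, 0.2, -1.0]
finger_gap: 0.155
```

```bash
python3 - <<'E'
from h import *
plan([(*place(-1),.12,RY)])
E
```

```text
at [ 0.4334 -0.0656  0.1246] yaw 2.128 gap 0.155 F [ 0.4  0.2 -1. ] t 24.48 q6 -0.8
toolz [ 0.069 -0.029 -0.997]
turn -6.34 shift [-16.13  11.54   1.4 ] rows>=3.3 q6end -1.40
```

Request:
step_arm:
  rows:
    - [[1,0,0,0,-0.8],[1,0,0,0,-0.8],[1,0,0,0,-0.8],[1,0,0,0,-0.8],[1,0,0,0,-0.8],[1,0,0,0,-0.8],[1,0,0,0,-0.8],[1,0,0,0,-0.7],[1,0,0,0,0]]

```text
t: 25.6
eef_pos: [0.4293, -0.0646, 0.118]
orientation: [-3.122, 0.062, 3.038]
wrist_force: [-1.2, -0.1, -1.8]
finger_gap: 0.152
```

Request:
step_arm:
  rows:
    - [[1,-2.0,1.4,0.2,0],[1,-3.0,2.2,0.3,0],[1,-3.0,2.2,0.3,0],[1,-3.0,2.2,0.3,0],[1,-2.5,1.6,0.2,0],[1,-1.3,0.8,0.1,0],[1,-0.4,0.2,0,0],[1,0,0,0,0]]

```text
t: 26.6
eef_pos: [0.5949, 0.0265, 0.1057]
orientation: [-3.123, 0.055, 3.017]
wrist_force: [-0.6, -0.0, -0.5]
finger_gap: 0.155
```

```bash
python3 - <<'E'
from h import *
plan([(*place(-1),.09,RY)])
im=snap('top','t5');im2=snap('scene','s5')
g=gold(im,150,240,150,340);h=gold(im2,120,300,280,500);print(g);print(h)
for a,_ in g:
    for b,_ in h:
        X=tri(a,b)
        e=np.linalg.norm(proj('top',X)-a)+np.linalg.norm(proj('scene',X)-b)
        if e<4:print(a,b,X.round(4),round(e,2))
a=proj('scene',(*place(-1),.08)).astype(int)
cv2.imwrite('pics/c5.png',cv2.resize(im2[a[1]-50:a[1]+50,a[0]-66:a[0]+66],(792,600),interpolation=2)[:,:,::-1])
E
```

```text
at [0.5949 0.0265 0.1057] yaw 3.017 gap 0.155 F [-0.6 -0.  -0.5] t 26.6 q6 -1.45
toolz [ 0.052 -0.025 -0.998]
turn 0.02 shift [-1.25  0.39  1.63] rows>=0.3 q6end -1.40
[([292.2, 194.2], 4)]
[([388.5, 195.5], 4), ([374.4, 228.1], 11), ([354.7, 259.5], 14)]
[292.2, 194.2] [354.7, 259.5] [ 0.6574 -0.0427  0.0495] 0.43
```

View pics/c5.png

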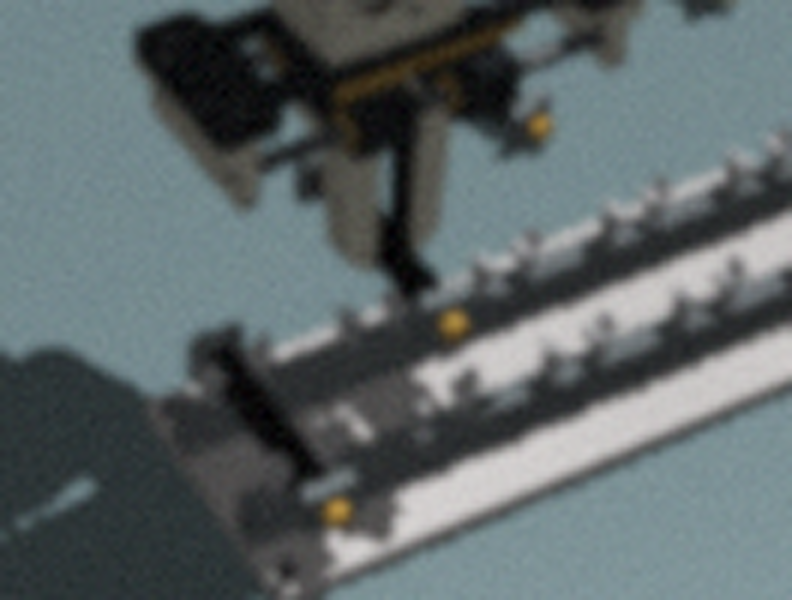

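```bash
python3 - <<'E'
from h import *
P=np.array([.5949,.0265,.1057])
for al in(.050,.054,.058):
  for dz in(-.002,.001,.004,.008,.011):
    p=P+np.array([al*np.cos(YR),al*np.sin(YR),dz]);print(al,dz,(proj('scene',p)-[374.4,228.1]).round(1))
E
```

```text
0.05 -0.002 [-1.6  1.4]
0.05 0.001 [-1.5  0.6]
0.05 0.004 [-1.4 -0.3]
0.05 0.008 [-1.3 -1.4]
0.05 0.011 [-1.2 -2.3]
0.054 -0.002 [-0.7  2.5]
0.054 0.001 [-0.6  1.7]
0.054 0.004 [-0.5  0.8]
0.054 0.008 [-0.4 -0.4]
0.054 0.011 [-0.3 -1.2]
0.058 -0.002 [0.2 3.6]
0.058 0.001 [0.3 2.7]
0.058 0.004 [0.4 1.9]
0.058 0.008 [0.5 0.7]
0.058 0.011 [ 0.6 -0.1]
```

Request:
step_arm:
  rows:
    - [[1,-0.6,0.2,0.6,0.02],[1,-0.4,0.15,0.6,0],[1,-0.2,0,0.4,0],[1,0,0,0,0],[1,0,0,0,0]]

```text
t: 27.32
eef_pos: [0.6081, 0.0273, 0.0893]
orientation: [-3.123, 0.055, 3.013]
wrist_force: [-0.5, -0.1, -1.0]
finger_gap: 0.158
```

```bash
python3 - <<'E'
from h import *
plan([(*place(-1),.056,RY)])
E
```

```text
at [0.6081 0.0273 0.0893] yaw 3.013 gap 0.158 F [-0.5 -0.1 -1. ] t 27.32 q6 -1.44
toolz [ 0.052 -0.026 -0.998]
turn -0.01 shift [0.14 0.17 3.33] rows>=0.6 q6end -1.40
```

Request:
step_arm:
  rows:
    - [[1,0.1,0.1,0.6,0],[1,0.05,0.05,1.0,0],[1,0,0,1.0,0],[1,0,0,0.5,0],[1,0,0,0,0]]

```text
t: 27.95
eef_pos: [0.608, 0.0283, 0.0557]
orientation: [-3.123, 0.054, 3.013]
wrist_force: [0.4, 1.0, -1.6]
finger_gap: 0.152
```

```bash
python3 - <<'E'
from h import *
plan([(*place(-1),.037,RY)])
E
```

```text
at [0.608  0.0283 0.0557] yaw 3.013 gap 0.152 F [ 0.4  1.  -1.6] t 27.95 q6 -1.44
toolz [ 0.051 -0.026 -0.998]
turn -0.01 shift [0.04 0.04 1.87] rows>=0.3 q6end -1.40
```

Request:
step_arm:
  rows:
    - [[1,0.05,0.05,0.6,0],[1,0,0,0.5,0],[1,0,0,0.5,0]]

```text
t: 28.32
eef_pos: [0.6126, 0.0308, 0.0451]
orientation: [-3.127, 0.064, 3.012]
wrist_force: [-3.1, -1.1, 9.5]
finger_gap: 0.157
```

Request:
step_arm:
  rows:
    - [[1,0,0,0.5,0],[1,0,0,0.4,0]]

```text
t: 28.58
eef_pos: [0.6139, 0.0307, 0.0398]
orientation: [-3.127, 0.066, 3.013]
wrist_force: [-27.7, 0.9, 62.6]
finger_gap: 0.155
```

Request:
step_arm:
  rows:
    - [[1,0,0,0.3,0]]

```text
t: 28.7
eef_pos: [0.6139, 0.0307, 0.0399]
orientation: [-3.127, 0.065, 3.013]
wrist_force: [-21.6, 1.2, 41.8]
finger_gap: 0.153
```

Request:
step_arm:
  rows:
    - [[1,0,0,0,0],[0.6,0,0,0,0],[0.6,0,0,0,0],[0.6,0,0,0,0],[0.6,0,0,-1,0],[0.6,0,0,-3,0],[0.6,0,0,-4,0],[0.6,0,0,-4,0],[0.6,0,0,-2,0],[0.5,0,0,0,0]]

```text
t: 29.95
eef_pos: [0.605, 0.0341, 0.1868]
orientation: [-3.127, 0.067, 3.013]
wrist_force: [-0.3, 0.4, 0.2]
finger_gap: 0.462
```

```bash
python3 - <<'E'
from h import *
plan([(.42,.06,.2,np.radians(188.8))])
E
```

```text
at [0.605  0.0341 0.1868] yaw 3.013 gap 0.462 F [-0.3  0.4  0.2] t 29.95 q6 -1.44
toolz [ 0.065 -0.023 -0.998]
turn -2.02 shift [17.77  5.32 -2.57] rows>=3.1 q6end -1.58
```

Request:
step_arm:
  rows:
    - [[0.4,0,0,0,-0.7],[0.4,0,0,0,-0.7],[0.4,0,0,0,-0.6],[0.4,2.5,0.7,-0.4,0],[0.4,3.5,1.0,-0.5,0],[0.4,3.5,1.0,-0.5,0],[0.4,3.5,1.0,-0.4,0],[0.4,2.2,0.6,-0.3,0],[0.4,0.9,0.3,0,0],[0.4,0,0,0,0]]

```text
t: 31.2
eef_pos: [0.4295, 0.0546, 0.1888]
orientation: [-3.11, 0.049, -2.982]
wrist_force: [0.0, -0.3, -0.2]
finger_gap: 0.601
```

```bash
cat >> m.py <<'E'
def golds(im,im2):
    g=gold(im,150,330,60,330);h=gold(im2,100,300,280,500)
    for a,_ in g:
        for b,_ in h:
            X=tri(a,b); e=np.linalg.norm(proj('top',X)-a)+np.linalg.norm(proj('scene',X)-b)
            if e<3:print('brass',a,b,X.round(4),round(e,2))
E
python3 - <<'E'
from m import *
im=snap('top','t6');im2=snap('scene','s6')
for o in probes(im): print(o)
golds(im,im2)
plan([(.463,.183,.08,np.radians(188.8))])
cv2.imwrite('pics/c6.png',cv2.resize(im[150:345,90:350],(800,600),interpolation=2)[:,:,::-1])
E
```

```text
(array([0.4562, 0.32  ]), np.float64(8.199999999999989), np.float64(0.0674), np.int32(145), array([125. , 283.6]))
brass [262.3, 188.6] [378.6, 250.2] [0.6685 0.0223 0.0489] 0.5
brass [292.2, 194.2] [354.6, 259.4] [ 0.6573 -0.0428  0.0498] 0.34
brass [183.5, 260.5] [388.6, 195.2] [0.5111 0.1942 0.0149] 0.24
at [0.4302 0.0545 0.1889] yaw -2.982 gap 0.598 F [-0.3  0.4  0.6] t 31.3 q6 -1.68
toolz [ 0.054 -0.023 -0.998]
turn 0.04 shift [-4.66 12.53 10.75] rows>=2.9 q6end -1.35
```

View pics/c6.png

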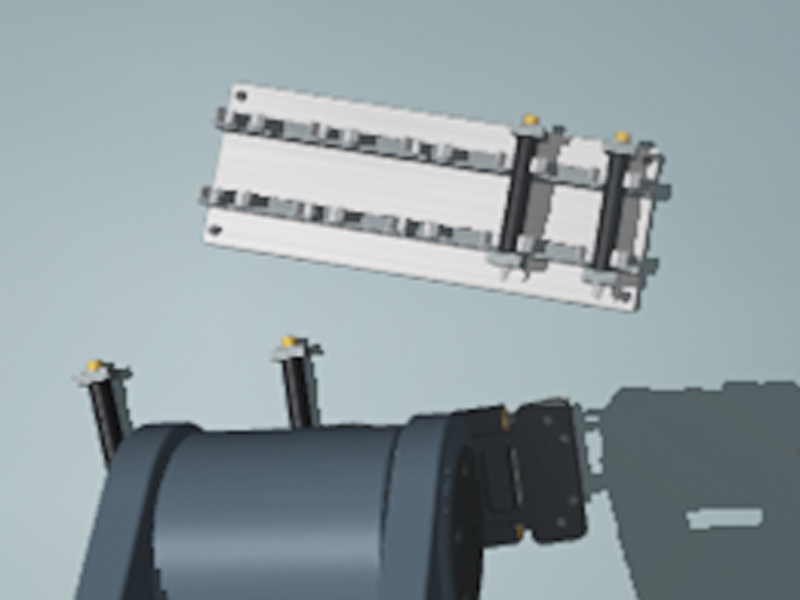

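Both placed probes' brass ends triangulate at place height (about 46–47 mm after bias), and the two left probes haven't moved. I measure these closely, since their shadows bias the mask.

```bash
python3 - <<'E'
import cv2
im=cv2.imread('pics/t0.png')
cv2.imwrite('pics/c7.png',cv2.resize(im[255:325,105:205],(800,560),interpolation=2))
E
```

```text
(no output)
```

View pics/c7.png

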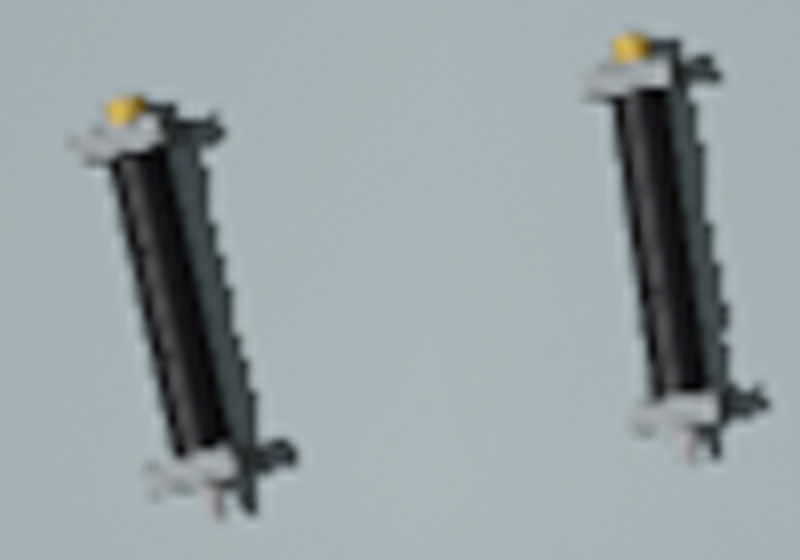

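Right probe's barrel runs (640,92)→(684,393), left probe's (138,152)→(203,452) in the crop; shadows lie on the right side.

```bash
python3 - <<'E'
from h import *
for a,b in(((640,92),(684,393)),((138,152),(203,452))):
    w=[ray('top',105+(u+.5)/8-.5,255+(v+.5)/8-.5,.014)[:2] for u,v in(a,b)]
    d=w[0]-w[1];print((w[0]+w[1])/2,np.degrees(np.arctan2(d[1],d[0])),np.linalg.norm(d))
E
```

```text
[0.45784163 0.1834296 ] 10.850492299605246 0.08326899050192925
[0.43930513 0.31635401] 15.403874891728236 0.08399754999293363
```

```bash
python3 - <<'E'
from h import *
plan([(.4575,.184,.08,3.331)])
E
```

```text
at [0.4302 0.0545 0.1889] yaw -2.982 gap 0.598 F [-0.3  0.4  0.6] t 31.3 q6 -1.68
toolz [ 0.054 -0.023 -0.998]
turn -0.21 shift [-4.58 12.56 10.72] rows>=2.9 q6end -1.38
```

Request:
step_arm:
  rows:
    - [[0.4,0,0,0,-0.2],[0.4,-0.6,1.6,1.4,0],[0.4,-0.9,2.5,2.0,0],[0.4,-0.9,2.5,2.1,0],[0.4,-0.9,2.5,2.1,0],[0.4,-0.7,1.8,1.6,0],[0.4,-0.4,0.8,0.7,0],[0.4,-0.1,0.2,0,0],[0.4,0,0,0,0]]

```text
t: 32.42
eef_pos: [0.463, 0.1805, 0.085]
orientation: [-3.108, 0.051, -2.947]
wrist_force: [-0.1, 0.3, 0.0]
finger_gap: 0.602
```

```bash
python3 - <<'E'
from h import *
plan([(.4575,.184,.04,3.331)])
E
```

```text
at [0.463  0.1805 0.085 ] yaw -2.947 gap 0.602 F [-0.1  0.3  0. ] t 32.42 q6 -1.42
toolz [ 0.056 -0.023 -0.998]
turn 0.04 shift [0.7  0.6  4.45] rows>=0.8 q6end -1.38
```

Request:
step_arm:
  rows:
    - [[0.4,0.3,0.3,1.2,0.04],[0.4,0.3,0.2,1.5,0],[0.4,0.1,0.1,1.2,0],[0.4,0,0,0.4,0],[0.4,0,0,0,0]]

```text
t: 33.05
eef_pos: [0.4575, 0.183, 0.0401]
orientation: [-3.108, 0.053, -2.955]
wrist_force: [0.7, 0.2, 0.6]
finger_gap: 0.599
```

```bash
python3 - <<'E'
from h import *
plan([(.4575,.184,.003,3.331)])
E
```

```text
at [0.4575 0.183  0.0401] yaw -2.955 gap 0.599 F [0.7 0.2 0.6] t 33.05 q6 -1.39
toolz [ 0.058 -0.023 -0.998]
turn -0.02 shift [0.17 0.22 3.7 ] rows>=0.6 q6end -1.38
```

Request:
step_arm:
  newtons: 60
  rows:
    - [[0.4,0.1,0.1,0.8,0],[0.4,0.1,0.1,1.2,0],[0.4,0,0,1.0,0],[0.4,0,0,0.4,0],[0.4,0,0,0.05,0],[0.4,0,0,0,0]]

```text
t: 33.8
eef_pos: [0.4575, 0.1839, 0.0033]
orientation: [-3.108, 0.054, -2.955]
wrist_force: [-0.7, -0.1, 0.0]
finger_gap: 0.595
```

Request:
step_arm:
  rows:
    - [[1,0,0,0,0],[1,0,0,0,0],[1,0,0,0,0],[1,0,0,0,0],[1,0,0,0,0],[1,0,0,0,0]]

```text
t: 34.55
eef_pos: [0.4579, 0.184, 0.004]
orientation: [-3.108, 0.055, -2.955]
wrist_force: [0.6, -1.1, 0.0]
finger_gap: 0.154
```

Request:
step_arm:
  rows:
    - [[1,0,0,-1,0],[1,0,0,-2.5,0],[1,0,0,-3,0],[1,0,0,-3,0],[1,0,0,-2,0],[1,0,0,0,0]]

```text
t: 35.3
eef_pos: [0.4503, 0.1867, 0.1248]
orientation: [-3.109, 0.055, -2.955]
wrist_force: [0.7, 0.0, -0.7]
finger_gap: 0.16
```

```bash
python3 - <<'E'
from h import *
plan([(*place(1),.11,RY)])
E
```

```text
at [0.4503 0.1867 0.1248] yaw -2.955 gap 0.16 F [ 0.7  0.  -0.7] t 35.3 q6 -1.4
toolz [ 0.06  -0.022 -0.998]
turn 2.25 shift [-17.59  -0.45   2.59] rows>=3.0 q6end -1.19
```

Request:
step_arm:
  rows:
    - [[1,0,0,0,0.75],[1,0,0,0,0.75],[1,0,0,0,0.7],[1,-2.0,0,0.2,0],[1,-3.5,-0.1,0.4,0],[1,-4.0,-0.1,0.5,0],[1,-3.6,-0.1,0.4,0],[1,-2.2,-0.1,0.3,0],[1,-1.0,0,0.1,0],[1,0,0,0,0]]

```text
t: 36.55
eef_pos: [0.6119, 0.1588, 0.106]
orientation: [-3.123, 0.051, 3.011]
wrist_force: [-0.1, -0.2, -1.6]
finger_gap: 0.16
```

```bash
python3 - <<'E'
from h import *
plan([(*place(1),.085,RY)])
E
```

```text
at [0.6119 0.1588 0.106 ] yaw 3.011 gap 0.16 F [-0.1 -0.2 -1.6] t 36.55 q6 -1.22
toolz [ 0.048 -0.025 -0.999]
turn -0.02 shift [-1.22  0.25  2.16] rows>=0.4 q6end -1.19
```

Request:
step_arm:
  rows:
    - [[1,-0.5,0.15,0.7,-0.02],[1,-0.4,0.1,0.8,0],[1,-0.1,0,0.6,0],[1,0,0,0.1,0],[1,0,0,0,0]]

```text
t: 37.17
eef_pos: [0.6219, 0.1603, 0.0826]
orientation: [-3.123, 0.049, 3.015]
wrist_force: [-0.5, -0.8, -0.9]
finger_gap: 0.154
```

```bash
python3 - <<'E'
from m import *
plan([(*place(1),.056,RY)])
golds(snap('top','t8'),snap('scene','s8'))
E
```

```text
at [0.6219 0.1603 0.0826] yaw 3.015 gap 0.154 F [-0.5 -0.8 -0.9] t 37.17 q6 -1.22
toolz [ 0.046 -0.025 -0.999]
turn 0.00 shift [-0.22 -0.    2.67] rows>=0.4 q6end -1.19
brass [196.7, 179.4] [422.4, 216.2] [0.6755 0.1528 0.0935] 0.11
brass [292.2, 194.2] [354.7, 259.5] [ 0.6574 -0.0427  0.0495] 0.43
```

Probe is held as expected (brass at (0.6755, 0.1528), 8 mm above the TCP).

Request:
step_arm:
  rows:
    - [[1,-0.1,0,0.6,0],[1,-0.1,0,1.0,0],[1,0,0,0.7,0],[1,0,0,0.2,0],[1,0,0,0,0]]

```text
t: 37.9
eef_pos: [0.6253, 0.1592, 0.0559]
orientation: [-3.123, 0.049, 3.015]
wrist_force: [0.7, -0.7, -0.9]
finger_gap: 0.155
```

Request:
step_arm:
  rows:
    - [[1,0.05,0,0.5,0],[1,0,0,0.5,0],[1,0,0,0.5,0]]

```text
t: 38.28
eef_pos: [0.6287, 0.1616, 0.0453]
orientation: [-3.128, 0.058, 3.014]
wrist_force: [-3.8, 1.6, 17.5]
finger_gap: 0.154
```

Request:
step_arm:
  rows:
    - [[1,0,0,0.4,0]]

```text
t: 38.4
eef_pos: [0.6298, 0.1619, 0.043]
orientation: [-3.129, 0.06, 3.014]
wrist_force: [-3.9, -4.3, 11.3]
finger_gap: 0.154
```

Request:
step_arm:
  rows:
    - [[1,0,0,0.4,0]]

```text
t: 38.52
eef_pos: [0.6306, 0.1618, 0.04]
orientation: [-3.129, 0.062, 3.014]
wrist_force: [-1.7, -1.9, 3.7]
finger_gap: 0.155
```

Request:
step_arm:
  rows:
    - [[1,0,0,0.3,0]]

```text
t: 38.65
eef_pos: [0.6309, 0.1616, 0.0371]
orientation: [-3.129, 0.062, 3.014]
wrist_force: [0.0, -1.6, 1.1]
finger_gap: 0.157
```

Request:
step_arm:
  rows:
    - [[1,0,0,0.25,0]]

```text
t: 38.78
eef_pos: [0.6312, 0.1616, 0.0365]
orientation: [-3.129, 0.062, 3.014]
wrist_force: [-16.7, -2.8, 39.3]
finger_gap: 0.156
```

Request:
step_arm:
  rows:
    - [[1,0,0,0,0],[0.6,0,0,0,0],[0.6,0,0,0,0],[0.6,0,0,0,0],[0.6,0,0,-1,0],[0.6,0,0,-3,0],[0.6,0,0,-4,0],[0.6,0,0,-4,0],[0.6,0,0,-2,0],[0.5,0,0,0,0]]

```text
t: 40.02
eef_pos: [0.6225, 0.1649, 0.1832]
orientation: [-3.13, 0.064, 3.014]
wrist_force: [0.0, 0.3, -0.1]
finger_gap: 0.463
```

```bash
python3 - <<'E'
from h import *
plan([(.45,.20,.18,3.412)])
E
```

```text
at [0.6225 0.1649 0.1832] yaw 3.014 gap 0.463 F [ 0.   0.3 -0.1] t 40.02 q6 -1.23
toolz [ 0.061 -0.019 -0.998]
turn -2.85 shift [15.67  7.98 -0.81] rows>=2.9 q6end -1.42
```

Request:
step_arm:
  rows:
    - [[0.4,0,0,0,-0.95],[0.4,0,0,0,-0.95],[0.4,0,0,0,-0.95],[0.4,2.0,1.0,0,0],[0.4,3.3,1.7,-0.1,0],[0.4,3.7,1.9,-0.2,0],[0.4,3.0,1.6,-0.1,0],[0.4,1.8,0.9,0,0],[0.4,0.7,0.3,0,0],[0.4,0,0,0,0]]

```text
t: 41.28
eef_pos: [0.4545, 0.1947, 0.1682]
orientation: [-3.106, 0.042, -2.857]
wrist_force: [1.0, 0.9, 0.5]
finger_gap: 0.601
```

```bash
python3 - <<'E'
from m import *
im=snap('top','t9');im2=snap('scene','s9')
for a,b in((cv2.imread('pics/t0.png')[:,:,::-1],cv2.imread('pics/s0.png')[:,:,::-1]),(im,im2)):
    print(gold(a,230,330,60,160),gold(b,100,220,340,520)); golds(a,b)
plan([(.439,.3165,.08,3.412)])
E
```

```text
[([120.3, 268.3], 7)] [([388.5, 195.5], 4)]
brass [183.5, 260.5] [388.5, 195.5] [0.511  0.1943 0.0137] 0.04
brass [323.9, 281.3] [287.7, 236.1] [ 0.4713 -0.1152  0.0141] 0.63
[] []
brass [201.7, 179.9] [422.9, 230.7] [0.6849 0.1537 0.0482] 0.3
brass [262.3, 188.6] [378.4, 250.2] [0.6683 0.0221 0.0489] 0.29
brass [292.2, 194.2] [354.6, 259.5] [ 0.6573 -0.0428  0.0495] 0.32
at [0.4551 0.1946 0.1684] yaw -2.858 gap 0.598 F [ 0.4  0.2 -0.3] t 41.38 q6 -1.5
toolz [ 0.051 -0.022 -0.998]
turn 0.10 shift [-1.32 12.48  8.47] rows>=2.5 q6end -1.22
```

```bash
python3 - <<'E'
from h import *
a=cv2.imread('pics/s0.png');b=cv2.imread('pics/s9.png')
u=proj('scene',(.439,.3165,.012)).astype(int);print(u)
f=lambda i:cv2.resize(i[u[1]-40:u[1]+40,u[0]-50:u[0]+50],(400,320),interpolation=2)
cv2.imwrite('pics/c9.png',np.hstack([f(a),f(b)]))
E
```

```text
[403 165]
```

View pics/c9.png

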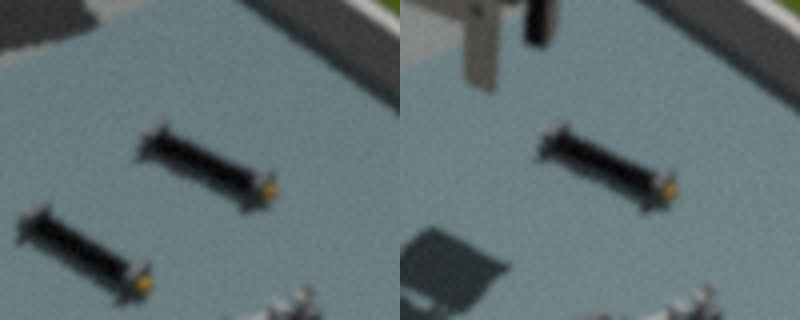

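Probe 2 is unmoved (barrel at the same spot in both halves, brass at (270,190)/(670,190)). Pick it up.

Request:
step_arm:
  rows:
    - [[0.4,0,0,0,0.1],[0.4,-0.1,1.5,1.0,0],[0.4,-0.3,2.5,1.6,0],[0.4,-0.3,2.7,1.8,0],[0.4,-0.3,2.4,1.6,0],[0.4,-0.2,1.7,1.2,0],[0.4,-0.1,0.8,0.5,0],[0.4,0,0.2,0,0],[0.4,0,0,0,0]]

```text
t: 42.5
eef_pos: [0.441, 0.3162, 0.0823]
orientation: [-3.107, 0.043, -2.875]
wrist_force: [0.1, -0.2, 0.3]
finger_gap: 0.603
```

```bash
python3 - <<'E'
from h import *
plan([(.439,.3165,.04,3.412)])
E
```

```text
at [0.441  0.3162 0.0823] yaw -2.875 gap 0.603 F [ 0.1 -0.2  0.3] t 42.5 q6 -1.23
toolz [ 0.051 -0.022 -0.998]
turn -0.03 shift [0.37 0.23 4.22] rows>=0.7 q6end -1.22
```

Request:
step_arm:
  rows:
    - [[0.4,0.2,0.1,1.1,-0.03],[0.4,0.1,0.1,1.4,0],[0.4,0.05,0.05,1.1,0],[0.4,0,0,0.4,0],[0.4,0,0,0,0]]

```text
t: 43.12
eef_pos: [0.4393, 0.3157, 0.0396]
orientation: [-3.106, 0.043, -2.872]
wrist_force: [0.1, -0.3, 0.1]
finger_gap: 0.597
```

```bash
python3 - <<'E'
from h import *
plan([(.439,.3165,.003,3.412)])
E
```

```text
at [0.4393 0.3157 0.0396] yaw -2.872 gap 0.597 F [ 0.1 -0.3  0.1] t 43.12 q6 -1.23
toolz [ 0.051 -0.022 -0.998]
turn -0.01 shift [0.16 0.21 3.65] rows>=0.6 q6end -1.22
```

Request:
step_arm:
  newtons: 60
  rows:
    - [[0.4,0.1,0.1,0.8,0],[0.4,0.1,0.1,1.2,0],[0.4,0,0,1.0,0],[0.4,0,0,0.35,0],[0.4,0,0,0.05,0],[0.4,0,0,0,0]]

```text
t: 43.88
eef_pos: [0.4387, 0.3166, 0.0033]
orientation: [-3.106, 0.044, -2.872]
wrist_force: [0.3, 0.1, 1.0]
finger_gap: 0.599
```

Request:
step_arm:
  rows:
    - [[1,0,0,0,0],[1,0,0,0,0],[1,0,0,0,0],[1,0,0,0,0],[1,0,0,0,0],[1,0,0,0,0]]

```text
t: 44.62
eef_pos: [0.4391, 0.3168, 0.004]
orientation: [-3.107, 0.045, -2.872]
wrist_force: [0.0, -0.9, -1.2]
finger_gap: 0.16
```

Request:
step_arm:
  rows:
    - [[1,0,0,-1,0],[1,0,0,-2.5,0],[1,0,0,-3,0],[1,0,0,-3,0],[1,0,0,-2,0],[1,0,0,0,0]]

```text
t: 45.38
eef_pos: [0.4325, 0.3193, 0.1249]
orientation: [-3.107, 0.046, -2.872]
wrist_force: [0.3, -0.0, -0.5]
finger_gap: 0.158
```

```bash
python3 - <<'E'
from h import *
plan([(*(place(2)-[.004,0]),.11,RY)])
E
```

```text
at [0.4325 0.3193 0.1249] yaw -2.872 gap 0.158 F [ 0.3 -0.  -0.5] t 45.38 q6 -1.23
toolz [ 0.053 -0.021 -0.998]
turn 2.84 shift [-20.66  -6.83   2.73] rows>=3.7 q6end -1.10
```

Request:
step_arm:
  rows:
    - [[1,0,0,0,0.95],[1,0,0,0,0.95],[1,0,0,0,0.95],[1,-2.5,-0.8,0.3,0],[1,-4.2,-1.4,0.5,0],[1,-4.7,-1.6,0.6,0],[1,-4.2,-1.4,0.5,0],[1,-2.5,-0.8,0.3,0],[1,-1.0,-0.4,0.1,0],[1,0,0,0,0]]

```text
t: 46.62
eef_pos: [0.6142, 0.224, 0.1036]
orientation: [-3.122, 0.045, 3.001]
wrist_force: [0.3, 0.8, -0.1]
finger_gap: 0.155
```

```bash
python3 - <<'E'
from h import *
plan([(*(place(2)-[.003,0]),.085,RY)])
E
```

```text
at [0.6142 0.224  0.1036] yaw 3.001 gap 0.155 F [ 0.3  0.8 -0.1] t 46.62 q6 -1.11
toolz [ 0.042 -0.025 -0.999]
turn -0.10 shift [-1.55  0.32  1.93] rows>=0.4 q6end -1.10
```

Request:
step_arm:
  rows:
    - [[1,0,0,0,-0.1],[1,-0.6,0.15,0.6,0],[1,-0.5,0.1,0.7,0],[1,-0.3,0.05,0.5,0],[1,-0.1,0,0.1,0],[1,0,0,0,0]]

```text
t: 47.38
eef_pos: [0.6291, 0.2265, 0.0836]
orientation: [-3.121, 0.044, 3.018]
wrist_force: [-0.7, -0.7, -1.3]
finger_gap: 0.16
```

```bash
python3 - <<'E'
from m import *
plan([(*(place(2)-[.003,0]),.056,RY)])
golds(snap('top','t10'),snap('scene','s10'))
E
```

```text
at [0.6291 0.2265 0.0836] yaw 3.018 gap 0.16 F [-0.7 -0.7 -1.3] t 47.38 q6 -1.13
toolz [ 0.041 -0.025 -0.999]
turn 0.03 shift [-0.07 -0.1   2.77] rows>=0.5 q6end -1.10
brass [164.5, 174.8] [444.1, 206.3] [0.6834 0.2188 0.095 ] 0.03
brass [201.7, 179.9] [423.0, 230.8] [0.685  0.1539 0.0478] 0.37
brass [262.3, 188.6] [378.5, 250.4] [0.6685 0.0222 0.0482] 0.35
brass [292.2, 194.2] [354.6, 259.5] [ 0.6573 -0.0428  0.0495] 0.32
```

Request:
step_arm:
  rows:
    - [[1,-0.05,-0.1,0.6,0.03],[1,0,0,1.0,0],[1,0,0,0.8,0],[1,0,0,0.2,0],[1,0,0,0,0]]

```text
t: 48.1
eef_pos: [0.6303, 0.2246, 0.0558]
orientation: [-3.122, 0.044, 3.014]
wrist_force: [0.7, 0.5, -1.2]
finger_gap: 0.154
```

Request:
step_arm:
  rows:
    - [[1,0.1,0,0.5,0],[1,0.1,0,0.5,0],[1,0.1,0,0.5,0],[1,0,0,0.4,0]]

```text
t: 48.6
eef_pos: [0.6332, 0.2282, 0.0443]
orientation: [-3.13, 0.057, 3.013]
wrist_force: [-6.9, -4.4, 13.4]
finger_gap: 0.152
```

Request:
step_arm:
  rows:
    - [[1,0,0,0.4,0]]

```text
t: 48.72
eef_pos: [0.6341, 0.228, 0.0419]
orientation: [-3.13, 0.059, 3.013]
wrist_force: [-4.1, -4.8, 9.0]
finger_gap: 0.157
```

Request:
step_arm:
  rows:
    - [[1,0,0,0.4,0],[1,0,0,0.3,0]]

```text
t: 48.98
eef_pos: [0.6352, 0.2277, 0.0366]
orientation: [-3.13, 0.061, 3.013]
wrist_force: [-10.7, -4.1, 25.1]
finger_gap: 0.155
```

Request:
step_arm:
  rows:
    - [[1,0,0,0.3,0]]

```text
t: 49.1
eef_pos: [0.6354, 0.2277, 0.0365]
orientation: [-3.13, 0.061, 3.013]
wrist_force: [-21.1, -5.8, 44.9]
finger_gap: 0.154
```

Request:
step_arm:
  rows:
    - [[1,0,0,0,0],[0.6,0,0,0,0],[0.6,0,0,0,0],[0.6,0,0,0,0],[0.6,0,0,-1,0],[0.6,0,0,-3,0],[0.6,0,0,-4,0],[0.6,0,0,-4,0],[0.6,0,0,-2,0],[0,0,0,0,0]]

```text
t: 50.35
eef_pos: [0.6268, 0.231, 0.183]
orientation: [-3.131, 0.062, 3.013]
wrist_force: [-0.0, 1.3, 0.4]
finger_gap: 0.464
```

Request:
step_arm:
  rows:
    - [[0,0,0,0,-0.9],[0,0,0,0,-0.9],[0,0,0,0,-0.3],[0,0,0,0,0]]

```text
t: 50.85
eef_pos: [0.6255, 0.2305, 0.1794]
orientation: [-3.113, 0.052, -2.967]
wrist_force: [0.4, -0.5, -0.5]
finger_gap: 0.889
```

```bash
python3 - <<'E'
from m import *
im=snap('top','t11'); im2=snap('scene','s11'); golds(im,im2)
print(gold(im,150,240,60,330),gold(im2,100,300,280,500))
plan([(.6195,-.289,.17,3.305)])
E
```

```text
brass [201.7, 179.9] [422.9, 230.7] [0.6849 0.1537 0.0482] 0.3
brass [292.2, 194.2] [354.6, 259.4] [ 0.6573 -0.0428  0.0498] 0.34
[([201.7, 179.9], 7), ([262.5, 188.5], 8), ([292.2, 194.2], 4)] [([442.9, 220.3], 9), ([422.9, 230.7], 9), ([354.6, 259.4], 13)]
at [0.6256 0.2306 0.1797] yaw -2.968 gap 0.968 F [ 0.1  1.  -0.4] t 50.95 q6 -1.43
toolz [ 0.056 -0.019 -0.998]
turn 0.07 shift [  9.09 -51.13   1.93] rows>=8.7 q6end -2.17
```

Request:
step_arm:
  rows:
    - [[0,0.5,-3.0,0,0.07],[0,0.9,-5.5,0.2,0],[0,1.0,-5.8,0.2,0],[0,1.0,-5.8,0.2,0],[0,1.0,-5.8,0.2,0],[0,1.0,-5.8,0.2,0],[0,1.0,-5.8,0.2,0],[0,0.9,-5.0,0.2,0],[0,0.6,-3.0,0.1,0],[0,0.3,-1.5,0,0]]

```text
t: 52.2
eef_pos: [0.6192, -0.2605, 0.1707]
orientation: [-3.115, 0.052, -2.986]
wrist_force: [-0.1, 0.7, 0.5]
finger_gap: 1.0
```

Request:
step_arm:
  rows:
    - [[0,0,0,0,0],[0,0,0,0,0]]

```text
t: 52.45
eef_pos: [0.6193, -0.2596, 0.1704]
orientation: [-3.115, 0.052, -2.986]
wrist_force: [0.1, 0.6, -0.5]
finger_gap: 0.999
```

```bash
python3 - <<'E'
from m import *
im=snap('top','t12'); im2=snap('scene','s12'); golds(im,im2)
cv2.imwrite('pics/c12.png',cv2.resize(im2[120:320,240:500],(780,600),interpolation=2)[:,:,::-1])
plan([(.6195,-.289,.11,3.305)])
E
```

```text
brass [171.5, 177.5] [443.1, 220.3] [0.689  0.2194 0.0484] 0.71
brass [201.7, 179.9] [422.9, 230.7] [0.6849 0.1537 0.0482] 0.3
brass [262.3, 188.6] [378.3, 250.3] [0.6683 0.022  0.0486] 0.16
brass [292.2, 194.2] [354.8, 259.4] [ 0.6574 -0.0426  0.0498] 0.55
at [ 0.6193 -0.2595  0.1705] yaw -2.986 gap 1.001 F [-0.1 -0.1 -0.7] t 52.55 q6 -2.2
toolz [ 0.056 -0.018 -0.998]
turn -0.05 shift [ 0.78 -2.75  6.1 ] rows>=1.1 q6end -2.17
```

View pics/c12.png

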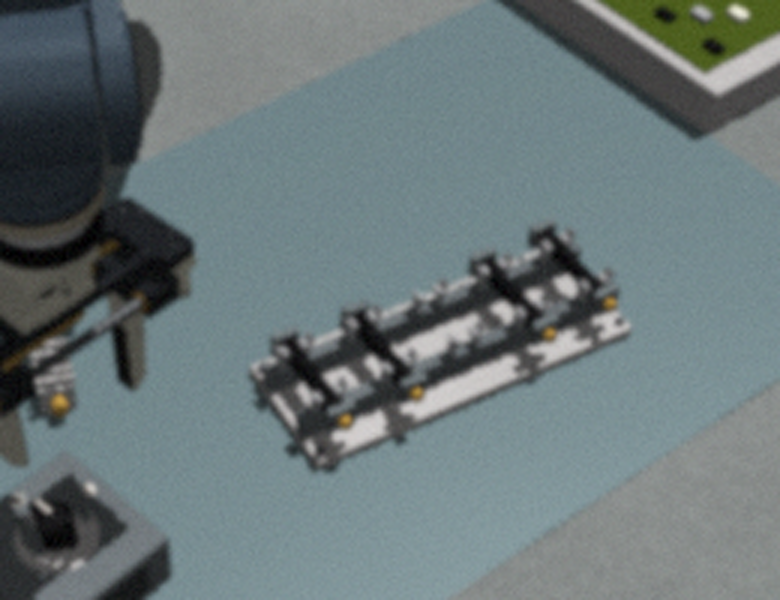

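All four probes lie in the rack: brass ends at crop (345,420), (417,392), (549,333), (610,302), and all four triangulate at 48–50 mm (same 3 mm bias as on the bench). Now the selector again.

Request:
step_arm:
  newtons: 30
  rows:
    - [[0,0.4,-1.3,1.0,-0.05],[0,0.3,-1.0,1.8,0],[0,0.1,-0.4,1.8,0],[0,0,0,1.0,0],[0,0,0,0,0],[0,0,0,0,0]]

```text
t: 53.3
eef_pos: [0.6185, -0.289, 0.1096]
orientation: [-3.116, 0.05, -2.977]
wrist_force: [0.6, -0.3, 1.0]
finger_gap: 1.003
```

```bash
python3 - <<'E'
from h import *
plan([(.6205,-.2885,.067,3.305)])
E
```

```text
at [ 0.6185 -0.289   0.1096] yaw -2.977 gap 1.003 F [ 0.6 -0.3  1. ] t 53.3 q6 -2.25
toolz [ 0.054 -0.017 -0.998]
turn 0.01 shift [0.01 0.12 4.26] rows>=0.7 q6end -2.17
```

Request:
step_arm:
  rows:
    - [[0,0,0.1,1.0,0],[0,0,0,1.4,0],[0,0,0,1.1,0],[0,0,0,0.5,0],[0,0,0,0,0]]

```text
t: 53.92
eef_pos: [0.6209, -0.2883, 0.0672]
orientation: [-3.116, 0.051, -2.977]
wrist_force: [-0.5, 0.1, 0.4]
finger_gap: 1.0
```

Request:
step_arm:
  rows:
    - [[1,0,0,0,0],[1,0,0,0,0],[1,0,0,0,0],[1,0,0,0,0],[1,0,0,0,0],[1,0,0,0,0],[1,0,0,0,0],[1,0,0,0,0]]

```text
t: 54.92
eef_pos: [0.6214, -0.2884, 0.0687]
orientation: [-3.115, 0.052, -2.977]
wrist_force: [-1.2, -0.1, 0.9]
finger_gap: 0.409
```

```bash
python3 - <<'E'
from h import *
plan([(.6205,-.2885,.067,2.077)]); print(np.round(arm.get_state()['torque'],2))
E
```

```text
at [ 0.6214 -0.2884  0.0687] yaw -2.977 gap 0.409 F [-1.2 -0.1  0.9] t 54.92 q6 -2.25
toolz [ 0.056 -0.018 -0.998]
turn 8.81 shift [ 0.05 -0.09  0.17] rows>=0.0 q6end -0.94
[0.15 0.13 0.02]
```

Request:
step_arm:
  rows:
    - [[1,0,0,0,0.9],[1,0,0,0,0.9],[1,0,0,0,0.9],[1,0,0,0,0.9],[1,0,0,0,0.9],[1,0,0,0,0.9],[1,0,0,0,0.9],[1,0,0,0,0.9],[1,0,0,0,0.5],[1,0,0,0,0]]

```text
t: 56.18
eef_pos: [0.621, -0.2892, 0.0681]
orientation: [3.111, 0.049, 2.199]
wrist_force: [0.4, 2.3, 1.4]
finger_gap: 0.404
```

```bash
python3 - <<'E'
from h import *
plan([(.6205,-.2885,.067,2.077)]); print(np.round(arm.get_state()['torque'],2))
E
```

```text
at [ 0.621  -0.2892  0.0681] yaw 2.199 gap 0.404 F [0.4 2.3 1.4] t 56.17 q6 -1.14
toolz [ 0.054 -0.021 -0.998]
turn 0.88 shift [ 0.09 -0.02  0.11] rows>=0.0 q6end -0.94
[-0.29  0.49 -0.03]
```

Request:
step_arm:
  rows:
    - [[1,0,0,0,0.5],[1,0,0,0,0.5],[1,0,0,0,0.4],[1,0,0,0,0]]

```text
t: 56.68
eef_pos: [0.6209, -0.289, 0.068]
orientation: [3.104, 0.043, 2.01]
wrist_force: [0.1, 2.0, 2.8]
finger_gap: 0.411
```

```bash
python3 - <<'E'
from h import *
plan([(.6205,-.2885,.067,2.077)]); print(np.round(arm.get_state()['torque'],2))
E
```

```text
at [ 0.6209 -0.289   0.068 ] yaw 2.01 gap 0.411 F [0.1 2.  2.8] t 56.67 q6 -0.95
toolz [ 0.052 -0.022 -0.998]
turn -0.48 shift [ 0.07 -0.01  0.1 ] rows>=0.0 q6end -0.94
[-0.13  0.62  0.76]
```

At the ON stop (moment +0.76 N m). Release, rise, move aside.

Request:
step_arm:
  rows:
    - [[1,0,0,0,0.2],[1,0,0,0,0],[0,0,0,0,0],[0,0,0,0,0],[0,0,0,0,0],[0,0,0,0,0],[0,0,0,-2,0],[0,0,0,-4,0],[0,0,0,-5,0],[0,0,0,-4,0]]

```text
t: 57.92
eef_pos: [0.6117, -0.2857, 0.2232]
orientation: [3.103, 0.039, 1.981]
wrist_force: [0.1, -0.4, 0.5]
finger_gap: 1.001
```

```bash
python3 - <<'E'
from h import *
plan([(.40,-.12,.25,None)])
E
```

```text
at [ 0.6117 -0.2857  0.2232] yaw 1.981 gap 1.001 F [ 0.1 -0.4  0.5] t 57.92 q6 -0.92
toolz [ 0.051 -0.021 -0.998]
turn -0.00 shift [ 23.52 -12.65  -4.09] rows>=4.5 q6end -0.70
```

Request:
step_arm:
  rows:
    - [[0,2.5,-1.3,-0.8,0],[0,4.5,-2.4,-0.8,0],[0,4.5,-2.4,-0.8,0],[0,4.5,-2.4,-0.8,0],[0,3.5,-1.9,-0.5,0],[0,2.0,-1.0,0,0],[0,0.8,-0.4,0,0],[0,0,0,0,0]]

```text
t: 58.92
eef_pos: [0.4086, -0.1248, 0.2599]
orientation: [3.088, 0.057, 1.979]
wrist_force: [0.1, 0.6, -0.2]
finger_gap: 0.998
```

```bash
python3 - <<'E'
from m import *
im=snap('top','t13'); im2=snap('scene','s13'); golds(im,im2); plan([])
a=cv2.resize(im[165:265,355:445],(405,450),interpolation=2); b=cv2.resize(im[165:265,150:240],(395,450),interpolation=2)
cv2.imwrite('pics/c13.png',np.hstack([a,cv2.resize(im[150:260,145:320],(395,450))])[:,:,::-1])
E
```

```text
brass [171.5, 177.5] [442.9, 220.3] [0.6888 0.2192 0.0485] 0.5
brass [201.7, 179.9] [422.9, 230.7] [0.6849 0.1537 0.0482] 0.3
brass [262.3, 188.6] [378.7, 250.0] [0.6685 0.0224 0.0495] 0.65
brass [292.0, 193.8] [354.8, 259.5] [ 0.658  -0.0426  0.05  ] 0.16
at [ 0.409  -0.1252  0.2595] yaw 1.979 gap 1.0 F [ 0.1 -0.3  0.4] t 59.02 q6 -0.82
toolz [ 0.071 -0.031 -0.997]
```

View pics/c13.png

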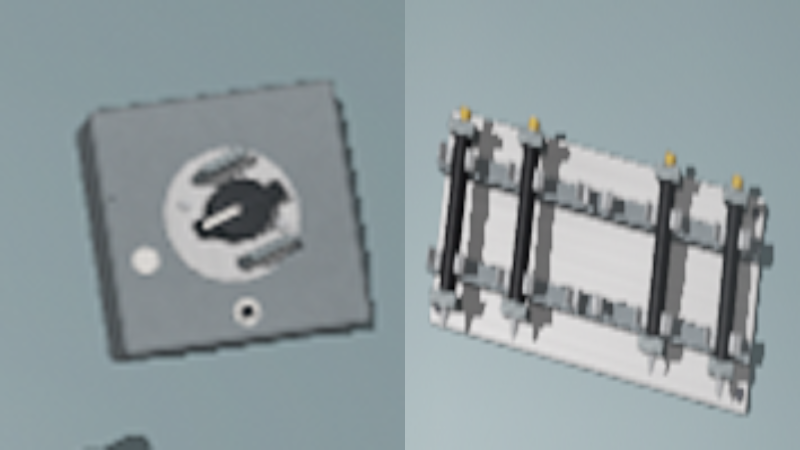

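```bash
python3 - <<'E'
from h import *
a=cv2.imread('pics/t0.png').astype(int);b=cv2.imread('pics/t13.png').astype(int);c=cv2.imread('pics/t9.png').astype(int)
s=np.s_[195:230,390:425]; d=np.abs(a-b)[s].mean(); print(d,np.abs(a-c)[s].mean())
if d<5: print(arm.close_job())
E
```

```text
10.44625850340136 30.716190476190476
```

```bash
python3 - <<'E'
from h import *
for f in('t0','t13','t9'):
    g=cv2.imread(f'pics/{f}.png').astype(int)[190:235,385:430]; m=g.max(2)<75
    n,l,st,ce=cv2.connectedComponentsWithStats(m.astype(np.uint8)); i=1+np.argmax(st[1:,4]); p=np.argwhere(l==i)[:,::-1]
    e,V=np.linalg.eigh(np.cov((p-p.mean(0)).T)); print(f,len(p),p.mean(0).round(1),np.degrees(np.arctan2(V[1,1],V[0,1])).round(1)%180,(e**.5).round(2))
f=lambda n:cv2.resize(cv2.imread(f'pics/{n}.png')[190:235,385:430],(400,400),interpolation=2)
cv2.imwrite('pics/k.png',np.hstack([f('t0'),f('t13')]))
E
```

```text
t0 152 [23.7 20.9] 147.6 [3.38 4.83]
t13 148 [23.3 21.2] 147.0 [3.34 4.74]
t9 83 [20.1 22.3] 78.6 [1.85 4.84]
```

View pics/k.png

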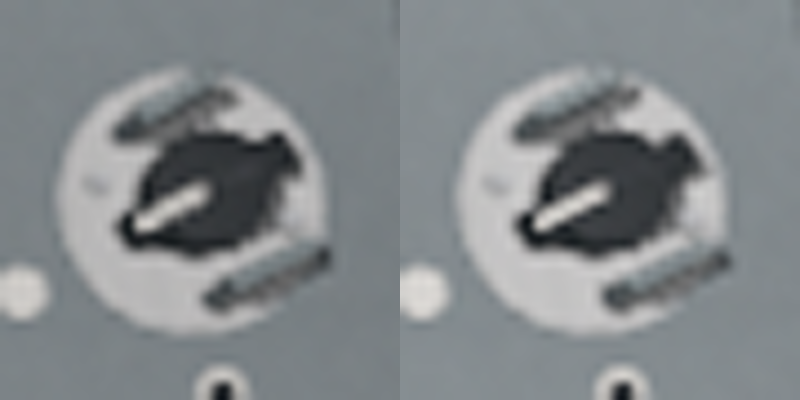

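The knob angle matches the start at ON (147.0° against 147.6°). Pointer and tabs also look the same, with both tabs out, so the pixel difference was only lighting. I hand it in.

```bash
python3 -c "
from plant import arm
print(arm.close_job())"
```

```text
the job is handed in; nothing more can be done
None
```

The job is done and handed in at about 59 s on the robot's clock. I turned the selector to OFF and pressed all four probes on the bench into places of their own, leaving the middle place empty. I then pinched the tabs, turned the selector back to ON, let go, and moved the gripper clear.

**Probes:**
- Every press ended on the rails, with a sharp rise in force (about 30 to 60 N peak at the wrist) at the home height.
- The four brass ends measure 48–50 mm high. The same measurement reads about 2–3 mm high on the bench, so this fits the 45 mm home height and not the 57 mm of an unsnapped probe.
- They lie about 3 to 6 mm off centre along the places, within the 8 mm play.
- I checked height only at the brass ends. For the steel-tip ends I relied on the gripper's height and force at the end of each press.

**Selector:** I turned it to the stop at both ends. The last picture shows it at ON with both tabs out; the knob angle reads 147.0°, against 147.6° at the start.

**Check that disagreed:** my plain pixel comparison of the knob before and after missed its limit (10.4 against 5). The angle and a side-by-side view showed no turn, so I put it down to lighting.

**Other points:**
- The tool gradually tilted by up to about 4° during the run, with no visible effect on the result.
- I gave the attenuator and jar no before-and-after position check; the robot was never sent near the jar and only passed above the attenuator.

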